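Load the blotting station and set its current

TASK

Start a blot run: first turn the station's current dial back to zero. Then stand every cassette of the middle size, the one that fits the slots, upright on its end in a slot of its own, leaving the smaller and the larger cassette lying on the bench. With all of them in, turn the current dial up from zero by two clicks for each cassette loaded, then push the run toggle over to on (to the back); do not knock over the glassware.

Things in the scene. Friction and masses are not known exactly. Their poses are not given: they have to be found in the camera images.
- station: blotting station, a white box 130 mm deep (x) and 270 mm long (y), its deck 50 mm above the bench. The left part of the deck has three parallel slots, the right part carries the current dial and, in front of it and to its right, the run toggle (57 mm to the front and 56 mm to the right of the dial's axis). Origin under its centre on the bench; x to its back, y to its left, z up. It does not move when pushed; nothing else on the deck stands higher than the dial and toggle
- slot0 (a point): centre of the floor of the left slot, 30 mm below the deck. Each slot is 72 mm long (along the station's x) and 17.5 mm wide (along its y), straight-walled; the slots lie 45 mm apart. Axes as the station's
- slot1 (a point): centre of the floor of the middle slot, 30 mm below the deck. Each slot is 72 mm long (along the station's x) and 17.5 mm wide (along its y), straight-walled; the slots lie 45 mm apart. Axes as the station's
- slot2 (a point): centre of the floor of the right slot, 30 mm below the deck. Each slot is 72 mm long (along the station's x) and 17.5 mm wide (along its y), straight-walled; the slots lie 45 mm apart. Axes as the station's
- cassette_a: plastic blot cassette 66 mm wide, 100 mm long, 14 mm thick, about 150 g: white gridded halves with grey pads between, rigid, the same on both faces and handled alike at either end. Origin at the centre of its large face that is underneath as it lies; x along the width, y along the length, z through the thickness. This is the size that fits the slots (standing on a 66 mm end). May be absent
- cassette_b: plastic blot cassette 66 mm wide, 100 mm long, 14 mm thick, about 150 g: white gridded halves with grey pads between, rigid, the same on both faces and handled alike at either end. Origin at the centre of its large face that is underneath as it lies; x along the width, y along the length, z through the thickness. This is the size that fits the slots (standing on a 66 mm end). May be absent
- cassette_c: plastic blot cassette 66 mm wide, 100 mm long, 14 mm thick, about 150 g: white gridded halves with grey pads between, rigid, the same on both faces and handled alike at either end. Origin at the centre of its large face that is underneath as it lies; x along the width, y along the length, z through the thickness. This is the size that fits the slots (standing on a 66 mm end). May be absent
- cassette_a_mid (a point): middle of cassette_a, halfway through its thickness
- cassette_b_mid (a point): middle of cassette_b, halfway through its thickness
- cassette_c_mid (a point): middle of cassette_c, halfway through its thickness
- cassette_small: plastic blot cassette 52 mm wide, 82 mm long, 14 mm thick, about 100 g: white gridded halves with grey pads between, rigid, the same on both faces and handled alike at either end. Origin at the centre of its large face that is underneath as it lies; x along the width, y along the length, z through the thickness. Too small: it would stand loose in a slot
- cassette_large: plastic blot cassette 82 mm wide, 120 mm long, 14 mm thick, about 220 g: white gridded halves with grey pads between, rigid, the same on both faces and handled alike at either end. Origin at the centre of its large face that is underneath as it lies; x along the width, y along the length, z through the thickness. Too large for the slots
- cassette_small_mid (a point): middle of cassette_small, halfway through its thickness
- cassette_large_mid (a point): middle of cassette_large, halfway through its thickness
- dial (a joint): click-stop current dial in rad, growing clockwise seen from above; 0 at the stop on the zero mark, a click every 30 degrees (0.5236 rad) up to 9 clicks (4.71 rad). Left alone it springs to the nearest click; passing from click to click takes under 0.1 N m
- dial_grip (a point): on the upright axis of the dial's round black fluted knob (40 mm across, 26 mm tall, from 4 to 30 mm above the deck), 20 mm above the deck
- toggle (a joint): run toggle in rad: 0 off (leaning to the front, 0.5 rad from upright), 1 on (leaning 0.5 rad to the back); it stays where it is left and moves with about 1.5 N at the tip
- toggle_tip (a point): the centre of the rounded tip of the toggle's steel lever (12 mm thick); the lever is 48 mm long from its pivot, which lies in the deck plane; off, the tip stands 42 mm above the deck and 23 mm in front of the pivot
- flask_1: conical glass flask, 63 mm across and 102 mm tall, standing loose near the station; origin at the centre of its underside
- beaker_big: glass beaker, 72 mm across and 96 mm tall, standing loose near the station; origin at the centre of its underside

How it is judged:
On the way, in this order (a step that is already met when the one before it is completed fails the run):
1. the current dial is turned back to zero (value of joint dial below 0.2 rad), for 0.3 s.
2. every cassette of the fitting size stands upright in a slot, the dial still at zero and the toggle off (((horizontal distance between cassette_a_mid and slot0 below 0.012 m and z of cassette_a_mid in the frame of slot0 between 0.042 and 0.056 m) or (horizontal distance between cassette_a_mid and slot1 below 0.012 m and z of cassette_a_mid in the frame of slot1 between 0.042 and 0.056 m) or (horizontal distance between cassette_a_mid and slot2 below 0.012 m and z of cassette_a_mid in the frame of slot2 between 0.042 and 0.056 m)) and angle between the y axis of each of cassette_a, cassette_b, cassette_c and the z axis of station, either way round below 0.25 rad and ((horizontal distance between cassette_b_mid and slot0 below 0.012 m and z of cassette_b_mid in the frame of slot0 between 0.042 and 0.056 m) or (horizontal distance between cassette_b_mid and slot1 below 0.012 m and z of cassette_b_mid in the frame of slot1 between 0.042 and 0.056 m) or (horizontal distance between cassette_b_mid and slot2 below 0.012 m and z of cassette_b_mid in the frame of slot2 between 0.042 and 0.056 m)) and ((horizontal distance between cassette_c_mid and slot0 below 0.012 m and z of cassette_c_mid in the frame of slot0 between 0.042 and 0.056 m) or (horizontal distance between cassette_c_mid and slot1 below 0.012 m and z of cassette_c_mid in the frame of slot1 between 0.042 and 0.056 m) or (horizontal distance between cassette_c_mid and slot2 below 0.012 m and z of cassette_c_mid in the frame of slot2 between 0.042 and 0.056 m)) and value of joint dial below 0.2 rad and value of joint toggle below 0.25 rad and linear speed of each of cassette_a, cassette_b, cassette_c below 0.05 m/s), for 0.3 s.
3. the dial rests two clicks up for each cassette loaded, the toggle still off ((value of joint dial between 1.8944 and 2.2944 rad or height (world z) of cassette_a above -5 m) and (value of joint dial between 1.8944 and 2.2944 rad or height (world z) of cassette_b above -5 m) and (value of joint dial between 1.8944 and 2.2944 rad or height (world z) of cassette_c above -5 m) and (value of joint dial between 2.9416 and 3.3416 rad or (value of joint dial between 1.8944 and 2.2944 rad and height (world z) of cassette_a above 5 m) or (value of joint dial between 1.8944 and 2.2944 rad and height (world z) of cassette_b above 5 m) or (value of joint dial between 1.8944 and 2.2944 rad and height (world z) of cassette_c above 5 m)) and value of joint toggle below 0.25 rad and velocity of joint dial between -0.2 and 0.2 rad/s), for 0.3 s.
4. the run toggle is on (value of joint toggle above 0.8 rad), for 0.2 s.
At the end, for the whole second after the job is handed in: each fitting cassette present stands on end in a slot of its own (middle within 12 mm of the slot's, upright within 0.25 rad); dial within 0.2 rad of two clicks per such cassette (4 or 6); toggle past 0.8 rad; small and large cassettes lie flat on the bench; flask and beaker stand (((horizontal distance between cassette_a_mid and slot0 below 0.012 m and z of cassette_a_mid in the frame of slot0 between 0.042 and 0.056 m) or (horizontal distance between cassette_a_mid and slot1 below 0.012 m and z of cassette_a_mid in the frame of slot1 between 0.042 and 0.056 m) or (horizontal distance between cassette_a_mid and slot2 below 0.012 m and z of cassette_a_mid in the frame of slot2 between 0.042 and 0.056 m)) and angle between the y axis of each of cassette_a, cassette_b, cassette_c and the z axis of station, either way round below 0.25 rad and ((horizontal distance between cassette_b_mid and slot0 below 0.012 m and z of cassette_b_mid in the frame of slot0 between 0.042 and 0.056 m) or (horizontal distance between cassette_b_mid and slot1 below 0.012 m and z of cassette_b_mid in the frame of slot1 between 0.042 and 0.056 m) or (horizontal distance between cassette_b_mid and slot2 below 0.012 m and z of cassette_b_mid in the frame of slot2 between 0.042 and 0.056 m)) and ((horizontal distance between cassette_c_mid and slot0 below 0.012 m and z of cassette_c_mid in the frame of slot0 between 0.042 and 0.056 m) or (horizontal distance between cassette_c_mid and slot1 below 0.012 m and z of cassette_c_mid in the frame of slot1 between 0.042 and 0.056 m) or (horizontal distance between cassette_c_mid and slot2 below 0.012 m and z of cassette_c_mid in the frame of slot2 between 0.042 and 0.056 m)) and (value of joint dial between 1.8944 and 2.2944 rad or height (world z) of cassette_a above -5 m) and (value of joint dial between 1.8944 and 2.2944 rad or height (world z) of cassette_b above -5 m) and (value of joint dial between 1.8944 and 2.2944 rad or height (world z) of cassette_c above -5 m) and (value of joint dial between 2.9416 and 3.3416 rad or (value of joint dial between 1.8944 and 2.2944 rad and height (world z) of cassette_a above 5 m) or (value of joint dial between 1.8944 and 2.2944 rad and height (world z) of cassette_b above 5 m) or (value of joint dial between 1.8944 and 2.2944 rad and height (world z) of cassette_c above 5 m)) and value of joint toggle above 0.8 rad and height (world z) of each of cassette_small_mid, cassette_large_mid below 0.02 m and angle between the z axis of each of cassette_small, cassette_large and the z axis of station, either way round below 0.2 rad and angle between each of flask_1, beaker_big's own z axis and vertical below 0.3 rad); the robot touches nothing.
It fails at once if flask or beaker knocked over (angle between any of flask_1, beaker_big's own z axis and vertical above 0.6 rad).
It fails at once if a cassette of the wrong size is put in a slot ((horizontal distance between cassette_small_mid and slot0 below 0.03 m and angle between the z axis of cassette_small and the z axis of station, either way round above 0.8 rad) or (horizontal distance between cassette_small_mid and slot1 below 0.03 m and angle between the z axis of cassette_small and the z axis of station, either way round above 0.8 rad) or (horizontal distance between cassette_small_mid and slot2 below 0.03 m and angle between the z axis of cassette_small and the z axis of station, either way round above 0.8 rad) or (horizontal distance between cassette_large_mid and slot0 below 0.03 m and angle between the z axis of cassette_large and the z axis of station, either way round above 0.8 rad) or (horizontal distance between cassette_large_mid and slot1 below 0.03 m and angle between the z axis of cassette_large and the z axis of station, either way round above 0.8 rad) or (horizontal distance between cassette_large_mid and slot2 below 0.03 m and angle between the z axis of cassette_large and the z axis of station, either way round above 0.8 rad)).
Of cassette_a, cassette_b, cassette_c only 2 to 3 are there at a start; the rules pass over those that are not, and their reading is None.
At some moment in a run one of cassette_a, cassette_b, cassette_c may be knocked a few centimetres aside while the robot is not near it.
It also fails if it takes over 210 s, if anything falls off the work surface, if the arm or the gripper's body presses on something with over 40 N, if the wrist force passes 120 N, or if a joint passes its speed limit or range.

ROBOT

A 6-joint arm with a two-finger parallel gripper is mounted at the origin on a cart in front of the work surface, level with it; the furniture and walls round the work are solid. World frame = base frame: x ahead of the robot, y to its left, z up, the work surface at z = 0. Lengths are in m, angles in rad, forces in N, time in s.
With the tool pointing down it reaches from about 0.25 to 0.775 m from the base axis. Payload 4 kg.
Tool frame: the origin (TCP) lies on the centre line of the jaws, within the pads' length; the fingertips stand 22 mm ahead of it and the grasp point (between the pads) lies 3 mm ahead of it (arm.tips_ahead is the z of the fingertips in the tool frame, in m); z points along the fingers, y is the line along which they close (so a half turn about z gives the same grasp; the last joint's range is limited). The gripper opens to 85 mm and grips with 20 to 120 N. Pads are 22 mm wide; open, the fingers measure 114 mm over their backs; the gripper's body (76 mm by 85 mm) begins 54 mm behind the grasp point. The pads swing forward as they close: fully open they stand 13 mm farther back than shut.
Start: joints at [-1.396, 0.087, 1.371, -0, 1.684, -0.103], TCP at [0.151, -0.529, 0.253] pointing down, gripper open.
Joint ranges: [-3.1, 3.1], [-0.76, 2.03], [0.27, 2.55], [-1.08, 4.22], [0.17, 2.65], [-2.57, 2.57]. Speed limits (rad/s): [2.79, 2.79, 3.14, 3.14, 3.14, 3.14].

INTERFACE

Orientations are given as [roll, pitch, yaw] about the fixed x, y, z axes, in that order (R = Rz(yaw) Ry(pitch) Rx(roll)).
In Python, from station import arm, viewer gives the robot as it stands.
- The arm moves only by the tool move_arm, never from a script. Its argument "rows" is a list of rows, each a list of 2 entries, a list of its own where there are three numbers: the shift along the world's x, y, z scaled (see below), then the turn, a rotation vector about the world's x, y, z scaled (see below). A call has 1 to 8 rows; each row is the pose to reach, as a shift and turn from the pose commanded when the call began; what a row does not reach only later rows make up. The controller multiplies each number of a shift by 10 cm and each number of a turn by 90 degrees. A row lasts 1/12 s, in which the tool goes at most 41.7 mm and 7.16 degrees, less where a joint would pass 70% of its speed; a pose out of reach is approached as far as the arm can. A call with a number of a shift or a turn outside -1 to 1 is refused whole. A call with a gripper value outside its range is refused whole. "gripper" is the closure, from -1 (fully open) to 1 (shut), set as the call begins (left out, the last holds). The fingers move at their own pace and stop on an object; the grip force is fixed at half the most. Time passes only in rows, so rows that repeat a pose let the fingers close. It gives the time, the measured TCP pose, the force, the opening and the grip force at its end, in the units of the state.
- arm.get_obs(): the state, without advancing time (a new reading comes with each control period).
- viewer.grab_frame(name): name is "side" or "top" or "wrist"; returns a dict with "frame" (384x512x3 uint8, red, green, blue), "fx", "fy", "cx", "cy" (pixels), "R" (3x3) and "t" (3): a world point X has camera coordinates R X + t. Camera axes: x right, y down, z forward; pixel columns grow to the right and rows downward; lengths in m; the calibration is good to about 2 mm. A picture is of the moment at which its call begins. There is no depth.
- arm.sign_off(): hands the job in; it is judged then, once.
Trained networks look in a picture, given as the dict that the camera call returned (one of the last four; its "shot" number tells which), for a name from the list of things; names that differ only in an ending like _2 or _b are one class to them, and where a whole thing is asked for, a point or a joint stands for the part that bears it (a point fixed in the world has none). Each returns a list of dicts, best first, with "p" (0 to 1); they miss things now and then, are a little off and sometimes report something else, mostly with a low value. They report only what shows in the picture. A call takes as long as a camera call.
- viewer.recognise(label, picture): "extent" ([left, top, right, bottom] in pixels, round what is visible of it).
- viewer.outline_of(label, picture): "region" (384x512 bool, what is visible of it) and "extent" ([left, top, right, bottom] in pixels, round what is visible of it).
The state is a dict: "clock": time; "q": joint angles; "qd": joint speeds; "effort": joint torques, N m; "tcp_pos": TCP position; "orientation": TCP orientation; "contact_force": force on the tool from outside, world axes, zero at the start; "moment": the same for the moment, N m; "grip_width": opening from 0.0 (shut) to 1.0 (fully open); "grasp_force": force on a finger pad.
Only numpy, scipy, OpenCV 4.12 (cv2) and the standard library are available. Lean on these libraries where they do the work, as an engineer would, in place of code of your own. Each camera call takes 0.05 s, during which the arm holds its last target. There are 200 camera calls.

## Working session

There is one attempt and no reset: what is moved stays moved. The work goes in short steps, Python scripts to look and compute and a tool call to move; the robot and the scene stay as the last step left them, time stands still between calls to the robot, and variables do not carry over. Pictures are saved under pics/ and viewed, at most 14 in all, crops included, and the job is handed in when it is done.

Besides the shell and the picture viewer there is one more tool, called after "Emit:" as name([rows], argument=value, ...), one row to a line, values as JSON. move_arm: Moves the arm, as the interface text tells. Shifts and turns lie within -1 to 1; 1 stands for 10 cm of shift or 90 degrees of turn. Its arguments: {"type":"object","properties":{"rows":{"type":"array","items":{"type":"array"}},"gripper":{"type":"number"}},"required":["rows"]}

```bash
ls; mkdir -p pics
cat > h.py <<'E'
import numpy as np, cv2
from station import arm, viewer
def grab(n,save=None):
    f=viewer.grab_frame(n)
    if save: cv2.imwrite(f'pics/{save}.png',f['frame'][:,:,::-1])
    return f
def ray(f,u,v,z):
    R=np.array(f['R']);t=np.array(f['t']);c=-R.T@t
    d=R.T@np.array([(u-f['cx'])/f['fx'],(v-f['cy'])/f['fy'],1])
    return c+d*(z-c[2])/d[2]
def proj(f,X):
    p=np.array(f['R'])@np.array(X,float)+np.array(f['t'])
    return np.array([f['fx']*p[0]/p[2]+f['cx'],f['fy']*p[1]/p[2]+f['cy']])
E
python3 - <<'E'
from h import *
for n in ['top','side','wrist']:
    f=grab(n,n+'0'); R=np.array(f['R']);print(n,f['fx'],f['fy'],(-R.T@f['t']).round(3),R[2].round(2))
    if n!='wrist':
        for l in ['cassette_a','cassette_small','cassette_large','flask_1','beaker_big','dial','toggle','station']:
            print(l,[(round(r['p'],2),np.round(r['extent']).tolist()) for r in viewer.recognise(l,f)][:4])
E
python3 -c "
import cv2,numpy as np
a=cv2.imread('pics/top0.png');cv2.imwrite('pics/t0.png',cv2.resize(a,(800,600)))"
```

```text
pics
top 411.573005251314 411.573005251314 [ 0.233 -0.016  1.564] [ 0.21 -0.01 -0.98]
cassette_a [(0.8, [311.0, 195.0, 335.0, 215.0]), (0.66, [207.0, 171.0, 282.0, 209.0])]
cassette_small [(0.64, [154.0, 231.0, 179.0, 245.0])]
cassette_large [(0.66, [228.0, 224.0, 257.0, 241.0]), (0.6, [148.0, 186.0, 184.0, 210.0])]
flask_1 [(0.67, [143.0, 158.0, 163.0, 170.0])]
beaker_big [(0.85, [341.0, 147.0, 363.0, 174.0]), (0.65, [149.0, 185.0, 182.0, 209.0])]
dial [(0.41, [253.0, 175.0, 263.0, 189.0]), (0.28, [308.0, 193.0, 338.0, 216.0])]
toggle []
station [(0.74, [208.0, 167.0, 283.0, 209.0])]
side 488.53904981364104 488.53904981364104 [-0.206 -1.378  0.704] [ 0.45  0.82 -0.37]
cassette_a [(0.93, [273.0, 244.0, 304.0, 262.0]), (0.65, [202.0, 212.0, 227.0, 228.0])]
cassette_small []
cassette_large [(0.65, [221.0, 181.0, 226.0, 192.0])]
flask_1 [(0.48, [234.0, 152.0, 246.0, 177.0])]
beaker_big [(0.91, [342.0, 222.0, 368.0, 258.0])]
dial [(0.55, [229.0, 184.0, 294.0, 228.0]), (0.4, [266.0, 197.0, 272.0, 202.0])]
toggle [(0.38, [258.0, 200.0, 259.0, 206.0])]
station [(0.77, [228.0, 183.0, 293.0, 226.0])]
wrist 305.5455143427019 305.5455143427019 [ 0.215 -0.511  0.373] [-0.25 -0.07 -0.97]
```

View pics/t0.png

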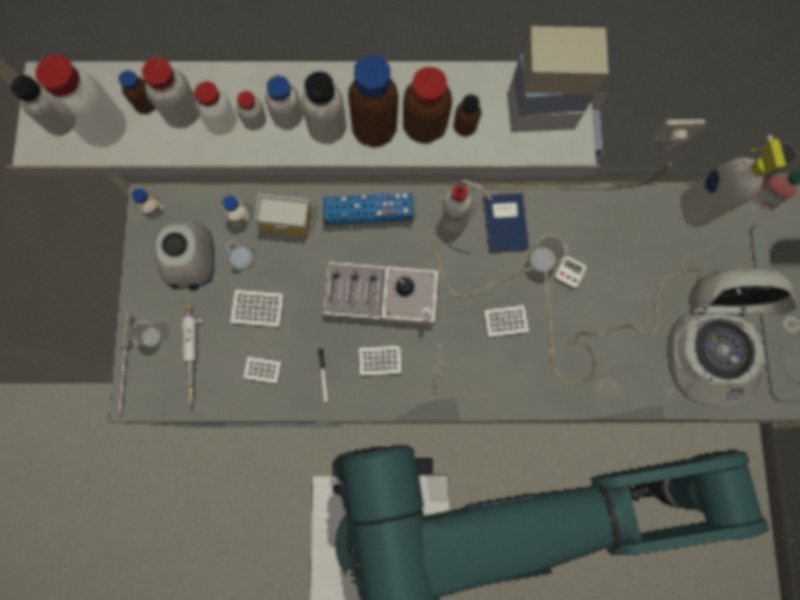

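View pics/side0.png

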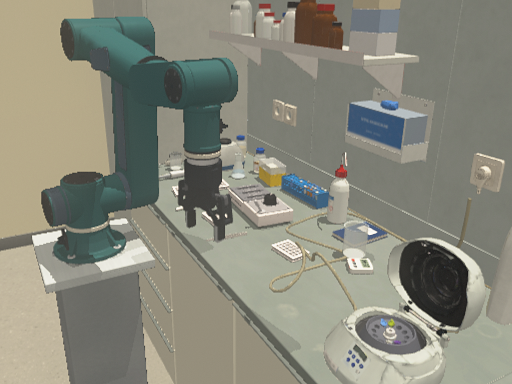

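The top view (800×600) shows white cassettes near (257,308), which looks large, (262,370), small, and (380,361) and (507,321), both middle-sized. The station is near (381,293), with the dial at (404,286) and the toggle at (428,313). The flask and beaker are near (240,257) and (542,258). I'll measure these from the top view and check the cassette sizes.

Run:
```python
from h import *
f=grab('top')
g=cv2.resize(f['frame'],None,fx=4,fy=4,interpolation=cv2.INTER_CUBIC).min(2)
print(np.percentile(g,[50,90,98]))
for n,(x,y) in dict(L=(257,308),S=(262,370),A=(380,361),B=(507,321)).items():
    cx,cy=x*2.56,y*2.56; r=85
    m=np.zeros_like(g); y0,x0=int(cy-r),int(cx-r)
    sub=g[y0:y0+2*r,x0:x0+2*r]; th,b=cv2.threshold(sub,0,255,cv2.THRESH_OTSU)
    b=cv2.morphologyEx(b,cv2.MORPH_CLOSE,np.ones((13,13)))
    cs=max(cv2.findContours(b,0,2)[0],key=cv2.contourArea)
    P=np.array([ray(f,(p[0]+x0+.5)/4-.5,(p[1]+y0+.5)/4-.5,.014)[:2] for p in cs[:,0]],np.float32)
    rc=cv2.minAreaRect(P*1000); print(n,np.round(rc[0],1),np.round(rc[1],1),round(rc[2],1))
S=.64
def pt(x,y,z): return ray(f,(x+.5)*S-.5,(y+.5)*S-.5,z).round(3)
print('station deck corners',[pt(*p,.05)[:2].tolist() for p in [(329,263),(438,268),(434,326),(324,318)]])
print('dial',pt(404,286,.08),'tog',pt(427,315,.092),'glass',pt(240,257,.05),pt(150,336,.05),pt(542,258,.05))
o=arm.get_obs();print(o['clock'],o['tcp_pos'],o['orientation'],o['grip_width'],arm.tips_ahead)
a=f['frame'][150:250,120:380];cv2.imwrite('pics/t1.png',cv2.resize(a[:,:,::-1],None,fx=3,fy=3,interpolation=2))
```

```text
[ 96. 124. 145.]
L [548.8 303.6] [125.3  87. ] 84.8
S [396.4 285.2] [86.1 56.2] 80.3
A [418.5   1. ] [ 71.  104.7] 3.0
B [ 514.2 -309.1] [ 70.9 104.9] 6.7
station deck corners [[0.651, 0.124], [0.638, -0.142], [0.494, -0.129], [0.515, 0.134]]
dial [ 0.586 -0.057  0.08 ] tog [ 0.513 -0.11   0.092] glass [0.667 0.341 0.05 ] [0.473 0.546 0.05 ] [ 0.662 -0.396  0.05 ]
1.0 [ 0.15079679 -0.52894318  0.25333427] [3.14152631e+00 3.60735333e-05 2.77733156e-01] 0.9994638346895433 0.022
```

View pics/t1.png

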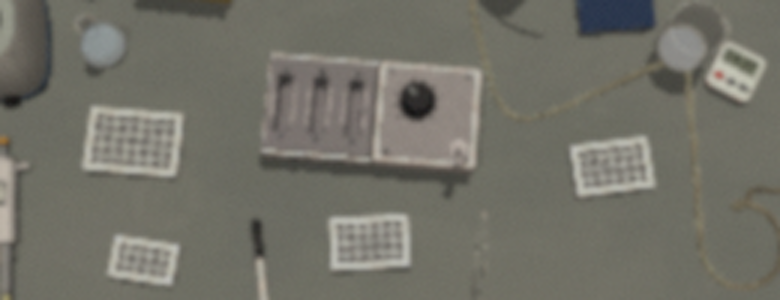

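The sizes are clear: L at (0.549, 0.304) is the large one, S at (0.396, 0.285) is the small one, and A at (0.4185, 0.001) and B at (0.514, −0.309) fit the slots. That makes 2 cassettes, so the dial goes to 4 clicks. Next I'll go over the station for a wrist view.

Emit:
move_arm([
  [[0.68,0.88,0.13],[0,0,0.137]],
  [[0.68,0.88,0.13],[0,0,0.137]],
  [[0.68,0.88,0.13],[0,0,0.137]],
])

```text
clock: 1.25
tcp_pos: [0.22, -0.4391, 0.2666]
orientation: [-3.141, -0.001, 0.496]
contact_force: [0.0, -1.0, -0.9]
grip_width: 1.001
grasp_force: 0.0
```

Emit:
move_arm([
  [[0.68,0.88,0.13],[0,0,0.137]],
  [[0.68,0.88,0.13],[0,0,0.137]],
  [[0.68,0.88,0.13],[0,0,0.137]],
])

```text
clock: 1.5
tcp_pos: [0.2883, -0.3505, 0.2802]
orientation: [3.14, -0.001, 0.713]
contact_force: [0.6, -0.3, -0.3]
grip_width: 0.999
grasp_force: 0.0
```

Emit:
move_arm([
  [[0.68,0.88,0.13],[0,0,0.137]],
  [[0.68,0.88,0.13],[0,0,0.137]],
  [[0.68,0.88,0.13],[0,0,0.137]],
])

```text
clock: 1.75
tcp_pos: [0.3562, -0.2623, 0.2932]
orientation: [3.14, -0.001, 0.928]
contact_force: [0.6, 0.2, 0.6]
grip_width: 1.002
grasp_force: 0.0
```

Emit:
move_arm([
  [[0.68,0.88,0.13],[0,0,0.137]],
  [[0.68,0.88,0.13],[0,0,0.137]],
  [[0.68,0.88,0.13],[0,0,0.137]],
])

```text
clock: 2.0
tcp_pos: [0.4243, -0.1742, 0.3061]
orientation: [3.14, -0.001, 1.144]
contact_force: [0.6, -0.4, -0.1]
grip_width: 1.002
grasp_force: 0.0
```

Emit:
move_arm([
  [[0.68,0.88,0.13],[0,0,0.137]],
  [[0.68,0.88,0.13],[0,0,0.137]],
  [[0.68,0.88,0.13],[0,0,0.137]],
])

```text
clock: 2.25
tcp_pos: [0.4923, -0.0861, 0.3189]
orientation: [3.14, -0.001, 1.359]
contact_force: [-0.6, 0.0, 0.5]
grip_width: 1.002
grasp_force: 0.0
```

Emit:
move_arm([
  [[0.68,0.88,0.13],[0,0,0.137]],
  [[0.68,0.88,0.13],[0,0,0.137]],
  [[0.68,0.88,0.13],[0,0,0.137]],
  [[0.68,0.88,0.13],[0,0,0.137]],
])

```text
clock: 2.58
tcp_pos: [0.5612, 0.0035, 0.3309]
orientation: [3.141, -0.002, 1.575]
contact_force: [-0.1, -0.7, -0.7]
grip_width: 1.001
grasp_force: 0.0
```

Run:
```python
from h import *
f=grab('wrist','w1');R=np.array(f['R']);print((-R.T@f['t']).round(4),R.round(3).tolist())
cv2.imwrite('pics/w1b.png',cv2.resize(f['frame'][:,:,::-1],(800,600),interpolation=2))
o=arm.get_obs();print(o['q'].round(3) if hasattr(o['q'],'round') else o['q'],o['contact_force'],o['moment'])
```

```text
[0.5618 0.069  0.4507] [[1.0, 0.004, 0.002], [0.004, -0.966, 0.258], [0.003, -0.258, -0.966]]
[-0.099  0.108  1.196  0.     1.838 -0.101] [ 0.06509501 -0.76755938  0.29664741] [-0.04097555 -0.02070134  0.0182139 ]
```

View pics/w1b.png

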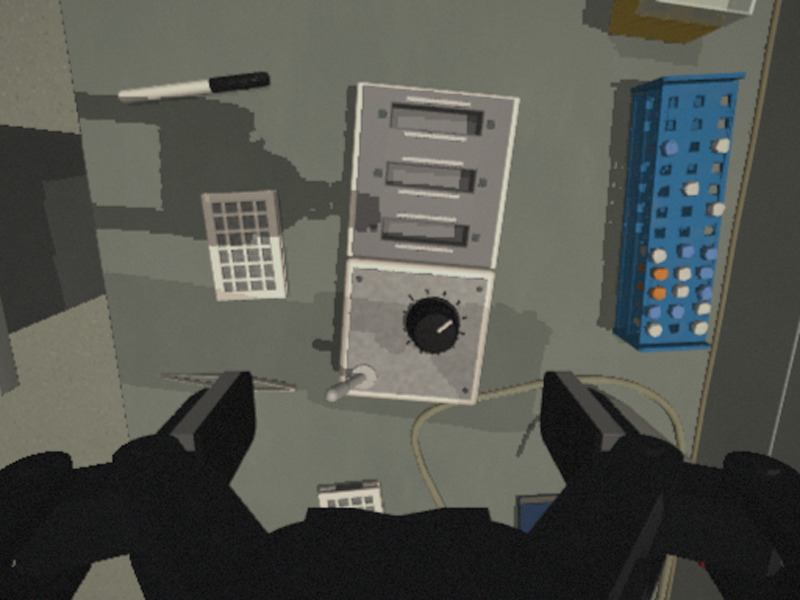

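The wrist view (800×600) shows the station deck corners at (358,83), (519,98), (474,404) and (341,395). The slots run along x near (437,120), (430,178) and (425,233). The dial is at (433,324) with its pointer about 37° above image right, roughly 3 clicks up, and the toggle tip is at (333,395). I'll fit the station pose from these.

```bash
cat >> h.py <<'E'
from scipy.optimize import least_squares
def fitst(f,pix,loc,z,s=1.5625):
    P=np.array([ray(f,(u+.5)/s-.5,(v+.5)/s-.5,zz)[:2] for (u,v),zz in zip(pix,z)]);L=np.array(loc)
    def tr(p):
        c,s_=np.cos(p[2]),np.sin(p[2]);return L@np.array([[c,s_],[-s_,c]])+p[:2]
    r=least_squares(lambda p:(tr(p)-P).ravel(),[.57,0,0]);return r.x,((tr(r.x)-P)*1000).round(1)
E
python3 - <<'E'
from h import *
f=grab('wrist')
p,e=fitst(f,[(358,83),(519,98),(474,404),(341,395)],[(-.065,.135),(.065,.135),(.065,-.135),(-.065,-.135)],[.05]*4)
print(p.round(4),e.tolist())
c,s=np.cos(p[2]),np.sin(p[2]);M=np.array([[c,-s],[s,c]])
def loc(u,v,z): return (M.T@(ray(f,(u+.5)/1.5625-.5,(v+.5)/1.5625-.5,z)[:2]-p[:2])).round(4)
print('dial',loc(433,324,.08),ray(f,432.5/1.5625,323.5/1.5625,.08))
print('tog',loc(333,395,.092))
for q in [(392,103),(483,110),(481,136),(389,130),(389,158),(476,169),(474,194),(386,187),(384,216),(469,223),(467,246),(382,240)]: print(loc(*q,.05))
r=viewer.outline_of('dial',f);print([(x['p'],x['extent']) for x in r])
a=f['frame'][45:265,205:345];cv2.imwrite('pics/w2.png',cv2.resize(a[:,:,::-1],None,fx=2.7,fy=2.7,interpolation=2))
E
```

```text
[ 0.5817 -0.005  -0.0827] [[-2.0, 2.8], [2.2, 2.6], [3.4, -3.6], [-3.6, -1.7]]
dial [ 0.0123 -0.0481] [ 0.58981435 -0.05373144  0.08      ]
tog [-0.0645 -0.1123]
[-0.0354  0.1202]
[0.0362 0.1212]
[0.0372 0.1019]
[-0.0361  0.1001]
[-0.0344  0.0789]
[0.0364 0.0764]
[0.0373 0.0566]
[-0.035  0.056]
[-0.0348  0.0325]
[0.0362 0.0328]
[0.0369 0.0135]
[-0.035   0.0125]
[(0.7, [263.4, 192.2, 294.2, 224.3]), (0.6, [212.8, 50.2, 335.0, 255.9])]
```

Emit:
move_arm([
  [[0.29,-0.57,0],[0,0,0]],
  [[0.29,-0.57,-0.5],[0,0,0]],
  [[0.29,-0.57,-1],[0,0,0]],
  [[0.29,-0.57,-1],[0,0,0]],
  [[0.29,-0.57,-1],[0,0,0]],
])

```text
clock: 3.15
tcp_pos: [0.584, -0.0598, 0.2239]
orientation: [-3.128, -0.002, 1.565]
contact_force: [-0.9, -0.2, -0.5]
grip_width: 1.0
grasp_force: 0.0
```

Emit:
move_arm([
  [[0,0,-0.5],[0,0,0]],
  [[0,0,-0.5],[0,0,0]],
  [[0,0,-0.5],[0,0,0]],
  [[0,0,-0.5],[0,0,0]],
])

```text
clock: 3.48
tcp_pos: [0.588, -0.0584, 0.1832]
orientation: [3.14, 0.0, 1.568]
contact_force: [-0.8, 0.0, 0.8]
grip_width: 1.003
grasp_force: 0.0
```

Run:
```python
from h import *
f=grab('wrist','w3');print(arm.get_obs()['tcp_pos'],arm.get_obs()['orientation'],np.array(f['R']).round(3).tolist())
r=viewer.outline_of('dial',f);print([(x['p'],x['extent']) for x in r])
cv2.imwrite('pics/w3b.png',cv2.resize(f['frame'][:,:,::-1],(800,600),interpolation=2))
print(proj(f,[.590,-.0537,.08]))
```

```text
[ 0.58877    -0.05840519  0.1844077 ] [3.13737420e+00 8.92459768e-04 1.56859596e+00] [[1.0, -0.003, 0.002], [-0.003, -0.965, 0.261], [0.001, -0.261, -0.965]]
[(0.91, [232.3, 167.4, 284.4, 224.0])]
[255.1564194  192.35895033]
```

View pics/w3b.png

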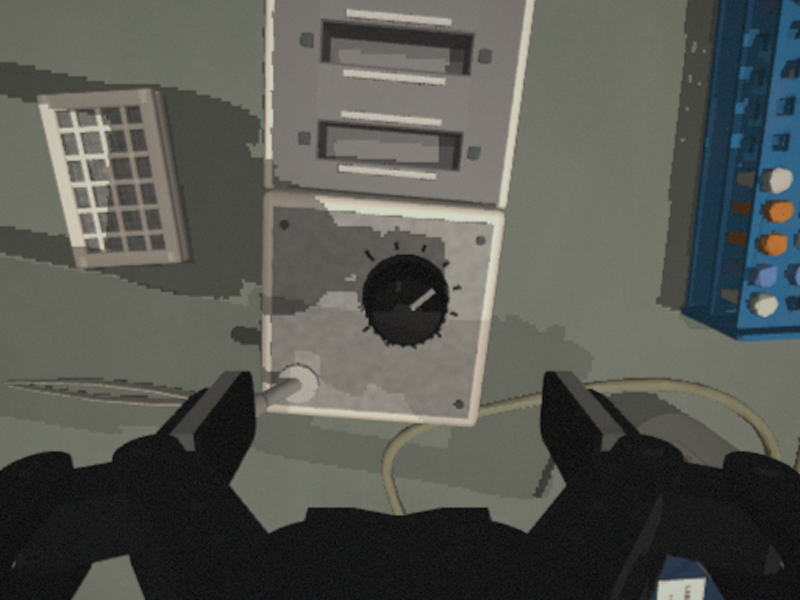

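The wrist view shows the knob at about (405,300), its pointer 3 clicks clockwise of the first tick at (368,254), and both fingers clear of the toggle at (285,390). I'll refine the knob centre from its bottom rim and left/right extents.

Run:
```python
from h import *
f=grab('wrist')
x=viewer.outline_of('dial',f)[0];l,t,r,b=x['extent']
print(x['extent'],ray(f,l,(t+b)/2,.078),ray(f,r,(t+b)/2,.078),ray(f,(l+r)/2,b,.08),ray(f,(l+r)/2,t,.054),ray(f,(l+r)/2,t,.08))
print(arm.get_obs()['tcp_pos'])
```

```text
[233.0, 168.9, 286.6, 219.3] [ 0.57448053 -0.05600709  0.078     ] [ 0.61575199 -0.05616325  0.078     ] [ 0.59511109 -0.07595647  0.08      ] [ 0.5956317  -0.04103904  0.054     ] [ 0.59500383 -0.03598406  0.08      ]
[ 0.58904293 -0.05815346  0.18441997]
```

Emit:
move_arm([
  [[0.04,0.02,-0.5],[0,0,0]],
  [[0.04,0.02,-1],[0,0,0]],
  [[0.04,0.02,-1],[0,0,0]],
  [[0.04,0.02,-1],[0,0,0]],
  [[0.04,0.02,-1],[0,0,0]],
])

```text
clock: 4.1
tcp_pos: [0.592, -0.0559, 0.0816]
orientation: [-3.141, -0.0, 1.569]
contact_force: [0.8, 0.5, -0.3]
grip_width: 0.999
grasp_force: 0.0
```

Emit:
move_arm([
  [[0,0,0],[0,0,0]],
  [[0,0,0],[0,0,0]],
  [[0,0,0],[0,0,0]],
  [[0,0,0],[0,0,0]],
  [[0,0,0],[0,0,0]],
  [[0,0,0],[0,0,0]],
  [[0,0,0],[0,0,0]],
  [[0,0,0],[0,0,0]],
], gripper=1)

```text
clock: 4.77
tcp_pos: [0.5925, -0.0561, 0.084]
orientation: [3.139, 0.001, 1.569]
contact_force: [-2.8, 1.0, 5.6]
grip_width: 0.443
grasp_force: 60.6
```

Emit:
move_arm([
  [[0,0,0],[0,0,0.07]],
  [[0,0,0],[0,0,0.14]],
  [[0,0,0],[0,0,0.21]],
  [[0,0,0],[0,0,0.28]],
  [[0,0,0],[0,0,0.35]],
  [[0,0,0],[0,0,0.42]],
  [[0,0,0],[0,0,0.5]],
  [[0,0,0],[0,0,0.5]],
])

```text
clock: 5.43
tcp_pos: [0.5903, -0.057, 0.0839]
orientation: [-3.138, -0.0, 2.358]
contact_force: [-9.0, -1.7, 10.3]
grip_width: 0.445
grasp_force: 61.0
```

Emit:
move_arm([
  [[0,0,0],[0,0,0.07]],
  [[0,0,0],[0,0,0.14]],
  [[0,0,0],[0,0,0.21]],
  [[0,0,0],[0,0,0.28]],
  [[0,0,0],[0,0,0.35]],
  [[0,0,0],[0,0,0.42]],
  [[0,0,0],[0,0,0.46]],
  [[0,0,0],[0,0,0.46]],
])

```text
clock: 6.1
tcp_pos: [0.5895, -0.0589, 0.0839]
orientation: [-3.136, -0.005, 3.078]
contact_force: [-12.3, -6.6, 11.9]
grip_width: 0.441
grasp_force: 61.2
```

Run:
```python
from h import *
o=arm.get_obs();print(o['q'],o['moment'],o['contact_force'],o['orientation'])
```

```text
[-0.19199602  0.27357179  1.49761535 -0.00647436  1.37433355 -1.69808651] [-0.75868189  1.85279607  0.04004749] [-12.26211057  -6.64770102  11.89703324] [-3.13579829 -0.00470569  3.07814946]
```

Emit:
move_arm([
  [[-0.03,-0.03,0],[0,0,0.02]],
  [[-0.03,-0.03,0],[0,0,0.05]],
  [[-0.03,-0.03,0],[0,0,0.07]],
  [[-0.03,-0.03,0],[0,0,0.07]],
])

```text
clock: 6.43
tcp_pos: [0.5905, -0.0595, 0.084]
orientation: [-3.14, 0.006, -3.096]
contact_force: [0.3, -0.6, 6.6]
grip_width: 0.444
grasp_force: 61.3
```

Run:
```python
from h import *
o=arm.get_obs();print(o['q'],o['moment'],o['contact_force'],o['orientation'],o['tcp_pos'])
```

```text
[-1.96003252e-01  2.69415676e-01  1.50263159e+00  2.46717432e-04
  1.36383124e+00 -1.81231816e+00] [ 0.06144754 -0.19088558  0.02004898] [ 0.32061249 -0.56317362  6.62936556] [-3.14046065  0.00560611 -3.09612091] [ 0.59054752 -0.0594752   0.08403278]
```

Emit:
move_arm([
  [[0,0,0],[0,0,0]],
  [[0,0,0],[0,0,0]],
  [[0,0,0],[0,0,0]],
  [[0,0,0],[0,0,0]],
  [[0,0,0],[0,0,0]],
  [[0,0,0.4],[0,0,0]],
  [[0,0,0.8],[0,0,0]],
  [[0,0,1],[0,0,0]],
], gripper=-1)

```text
clock: 7.1
tcp_pos: [0.5902, -0.0591, 0.186]
orientation: [-3.14, 0.006, -3.096]
contact_force: [0.8, -1.0, 0.7]
grip_width: 1.003
grasp_force: 0.0
```

Emit:
move_arm([
  [[-0.3,0.2,0],[0,0,-0.5]],
  [[-0.6,0.4,0],[0,0,-0.5]],
  [[-0.6,0.4,0],[0,0,-0.5]],
  [[-0.6,0.4,0],[0,0,-0.5]],
  [[-0.6,0.4,0],[0,0,-0.5]],
  [[-0.6,0.4,0],[0,0,-0.5]],
  [[-0.6,0.4,0],[0,0,-0.5]],
  [[-0.6,0.4,0],[0,0,-0.5]],
])

```text
clock: 7.77
tcp_pos: [0.5286, -0.0188, 0.1811]
orientation: [-3.141, -0.0, 2.401]
contact_force: [0.0, 0.3, -0.6]
grip_width: 1.002
grasp_force: 0.0
```

Emit:
move_arm([
  [[0,0,0.3],[0,0,-0.51]],
  [[0,0,0.3],[0,0,-0.51]],
  [[0,0,0.3],[0,0,-0.51]],
  [[0,0,0.3],[0,0,-0.51]],
  [[0,0,0.3],[0,0,-0.51]],
  [[0,0,0.3],[0,0,-0.51]],
  [[0,0,0.3],[0,0,-0.51]],
  [[0,0,0.3],[0,0,-0.51]],
])

```text
clock: 8.43
tcp_pos: [0.5287, -0.0189, 0.2111]
orientation: [-3.141, -0.0, 1.601]
contact_force: [-0.4, 0.1, -0.0]
grip_width: 1.001
grasp_force: 0.0
```

Run:
```python
from h import *
f=grab('wrist','w4');np.save('w4.npy',f,allow_pickle=True);print(arm.get_obs()['tcp_pos'],arm.get_obs()['orientation'],arm.get_obs()['q'])
cv2.imwrite('pics/w4b.png',cv2.resize(f['frame'][:,:,::-1],(800,600),interpolation=2))
```

```text
[ 0.52876468 -0.01891421  0.21115229] [-3.14129006e+00 -3.82427349e-05  1.60256295e+00] [-1.42925326e-01  5.30236845e-02  1.49046678e+00 -1.49375387e-05
  1.59840683e+00 -1.74692360e-01]
```

View pics/w4b.png

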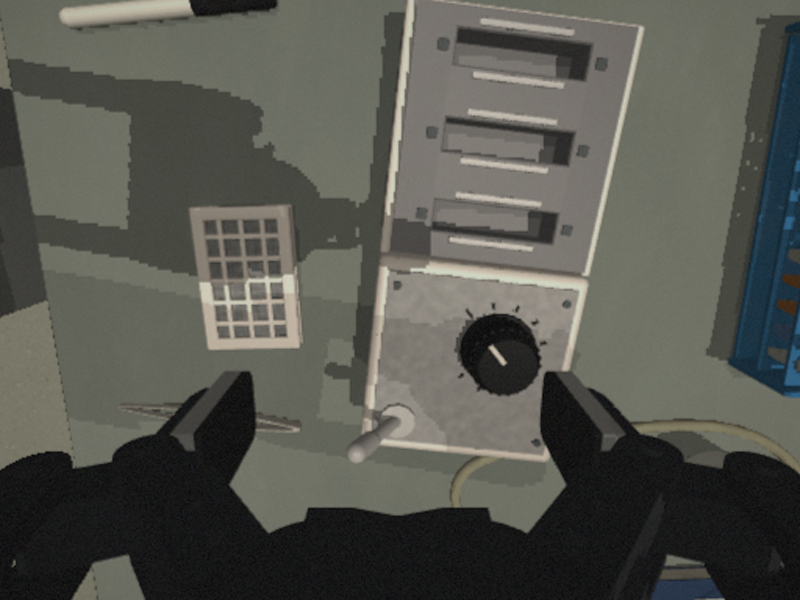

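The pointer at (497,355) now aims at the first tick (470,313), so the dial is at zero. Slot corners are visible: slot0 (458,28)–(588,81), slot1 (445,117)–(571,166), slot2 (433,200)–(555,243). Cassette A's corners are near (190,208), (290,205), (300,347) and (208,350).

Run:
```python
from h import *
f=np.load('w4.npy',allow_pickle=True).item()
pix=[(458,28),(592,44),(588,81),(455,65),(445,117),(576,132),(571,166),(443,150),(433,200),(558,213),(555,243),(431,231)]
loc=[(sx*.036,dy+sy*.00875) for dy in (.045,0,-.045) for sx,sy in ((-1,1),(1,1),(1,-1),(-1,-1))]
p,e=fitst(f,pix,loc,[.05]*12);print('slot1',p.round(4),e.tolist())
c,s=np.cos(p[2]),np.sin(p[2])
for k in(1,0,-1): print('slot',1-k,(p[:2]+.045*k*np.array([-s,c])).round(4))
# cassette A by threshold-free outline
g=grab('wrist')
for r in viewer.outline_of('cassette_a',g):
    m=r['region'].astype(np.uint8);cs=max(cv2.findContours(m,0,2)[0],key=cv2.contourArea)
    P=np.array([ray(g,*q,.014)[:2] for q in cs[:,0]],np.float32)*1000
    print(r['p'],r['extent'],cv2.minAreaRect(P))
p,e=fitst(g,[(190,208),(290,205),(300,347),(208,350)],[(-.033,.05),(.033,.05),(.033,-.05),(-.033,-.05)],[.014]*4);print(p,e.tolist())
```

```text
slot1 [ 0.5895  0.0641 -0.082 ] [[0.4, 0.3], [0.4, -0.1], [-1.4, 0.6], [-0.6, 0.7], [1.1, -0.3], [-0.5, -0.5], [-1.4, 0.3], [-0.2, -0.3], [1.8, 0.0], [0.6, -0.7], [-1.1, -0.6], [0.7, 0.4]]
slot 0 [0.5932 0.1089]
slot 1 [0.5895 0.0641]
slot 2 [0.5858 0.0192]
0.63 [121.7, 130.8, 194.1, 225.7] ((429.20989990234375, -28.79376220703125), (69.0143814086914, 101.07551574707031), 2.9180593490600586)
[ 0.4279431  -0.02862707  0.05127037] [[-0.6, 0.9], [-0.0, 0.3], [0.7, -1.0], [-0.1, -0.1]]
```

Cassette A has moved (it was knocked aside) to (0.4285, −0.0287) with yaw 0.051. Slot1 is at (0.5895, 0.0641) with yaw −0.082. Next I'll plan a tilted grasp: 35° at pick-up and 55° the other way at placing.

```bash
cat >> h.py <<'E'
from scipy.spatial.transform import Rotation as Ro
def T(R,t): M=np.eye(4);M[:3,:3]=R;M[:3,3]=t;return M
Rz=lambda a:Ro.from_euler('z',a).as_matrix()
Rx=lambda a:Ro.from_euler('x',a).as_matrix()
TILT=np.radians(35)
DOWN=Ro.from_euler('xyz',[np.pi,0,np.pi/2]).as_matrix()
TG=T(Rx(TILT)@DOWN,[0,-.034,.021])   # tcp in cassette frame (origin underside centre), grip at its -y end
def cur():
    o=arm.get_obs();return T(Ro.from_euler('xyz',o['orientation']).as_matrix(),o['tcp_pos'])
def delta(Tt,base=None):
    c=cur() if base is None else base
    sh=(Tt[:3,3]-c[:3,3])/.1;tu=Ro.from_matrix(Tt[:3,:3]@c[:3,:3].T).as_rotvec()/(np.pi/2)
    print('shift',sh.round(3),'turn',tu.round(3),'tcp',Tt[:3,3].round(4),'eul',Ro.from_matrix(Tt[:3,:3]).as_euler('xyz').round(3));return Tt
SY=-.082;S1=np.array([.5895,.0641])
def slotpose(k,dz=0,dx=0,dy=0):   # cassette frame standing in slot k
    R=Rz(SY)@Rx(-np.pi/2); m=S1+Rz(SY)[:2,:2]@[dx,dy+.045*(1-k)]
    return T(R,np.array([*m,.07+dz])-R@[0,0,.007])
E
python3 - <<'E'
from h import *
C=T(Rz(.051),[.4285,-.0287,0])
G=C@TG
a=G.copy();a[2,3]+=.13;delta(a);delta(G,a)
for k in(2,1):
    P=slotpose(k,.13)@TG;delta(P,a)
E
```

```text
shift [-0.986 -0.438 -0.602] turn [0.389 0.016 0.012] tcp [ 0.4302 -0.0627  0.151 ] eul [ 3.142 -0.611  1.622]
shift [ 0.   0.  -1.3] turn [0. 0. 0.] tcp [ 0.4302 -0.0627  0.021 ] eul [ 3.142 -0.611  1.622]
shift [1.567 0.959 0.83 ] turn [-1.     0.016 -0.066] tcp [0.587  0.0332 0.234 ] eul [3.142 0.96  1.489]
shift [1.604 1.407 0.83 ] turn [-1.     0.016 -0.066] tcp [0.5906 0.0781 0.234 ] eul [3.142 0.96  1.489]
```

Emit:
move_arm([
  [[-0.4,-0.2,0],[0.08,0,0]],
  [[-0.8,-0.4,0],[0.16,0,0]],
  [[-0.986,-0.438,-0.3],[0.24,0.01,0.01]],
  [[-0.986,-0.438,-0.602],[0.32,0.016,0.012]],
  [[-0.986,-0.438,-0.602],[0.389,0.016,0.012]],
  [[-0.986,-0.438,-0.602],[0.389,0.016,0.012]],
  [[-0.986,-0.438,-0.602],[0.389,0.016,0.012]],
  [[-0.986,-0.438,-0.602],[0.389,0.016,0.012]],
])

```text
clock: 9.25
tcp_pos: [0.431, -0.0629, 0.1521]
orientation: [3.14, -0.609, 1.622]
contact_force: [-0.4, 0.4, 0.5]
grip_width: 0.997
grasp_force: 0.0
```

Run:
```python
from h import *
f=grab('wrist','w5');print(arm.get_obs()['q'])
cv2.imwrite('pics/w5b.png',cv2.resize(f['frame'][:,:,::-1],(800,600),interpolation=2))
for r in viewer.outline_of('cassette_a',f):
    m=r['region'].astype(np.uint8);cs=max(cv2.findContours(m,0,2)[0],key=cv2.contourArea)
    P=np.array([ray(f,*q,.014)[:2] for q in cs[:,0]],np.float32)*1000
    print(r['p'],r['extent'],cv2.minAreaRect(P))
C=T(Rz(.051),[.4285,-.0287,0])
delta(C@TG)
```

```text
[-0.60547879  0.05840233  1.71600019  0.47868984  1.74585571 -0.6644202 ]
0.78 [214.0, 193.4, 290.1, 302.1] ((427.03363037109375, -30.626129150390625), (65.36321258544922, 98.17971801757812), 2.904240846633911)
0.18 [326.4, 0.1, 396.7, 35.3] ((545.2511596679688, 253.3069305419922), (52.506980895996094, 84.5257568359375), 88.78276824951172)
shift [-0.009 -0.003 -1.318] turn [ 0.002  0.002 -0.   ] tcp [ 0.4302 -0.0627  0.021 ] eul [ 3.142 -0.611  1.622]
```

View pics/w5b.png

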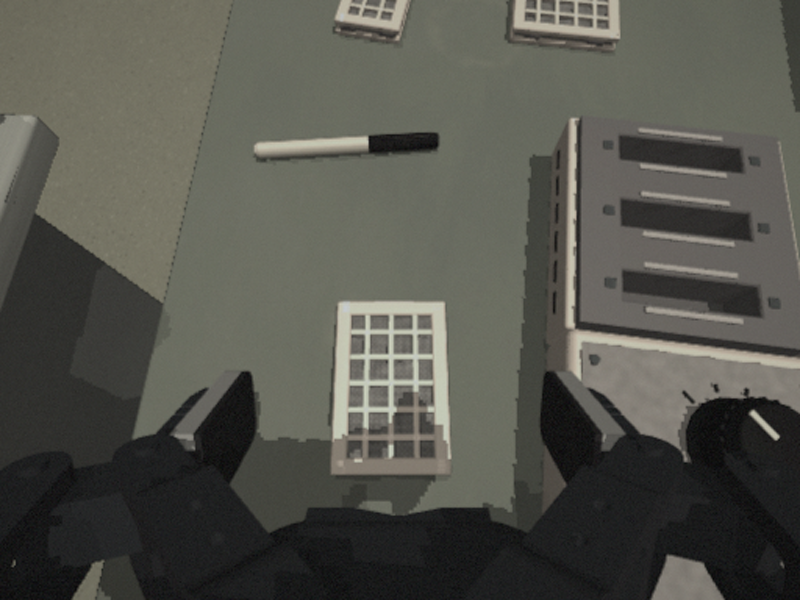

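The cassette at (391,388) lies centred between the open fingers at (250,400) and (545,400), and the station is clear of them. Descending.

Emit:
move_arm([
  [[-0.02,-0.02,-0.35],[0,0,0]],
  [[-0.02,-0.02,-0.7],[0,0,0]],
  [[-0.02,-0.02,-1],[0,0,0]],
  [[-0.02,-0.02,-1],[0,0,0]],
  [[-0.02,-0.02,-1],[0,0,0]],
])

```text
clock: 9.77
tcp_pos: [0.4281, -0.0635, 0.0516]
orientation: [-3.139, -0.612, 1.621]
contact_force: [-0.3, -0.6, -0.1]
grip_width: 0.998
grasp_force: 0.0
```

Emit:
move_arm([
  [[0,0,-0.1],[0,0,0]],
  [[0,0,-0.2],[0,0,0]],
  [[0,0,-0.26],[0,0,0]],
  [[0,0,-0.3],[0,0,0]],
  [[0,0,-0.3],[0,0,0]],
  [[0,0,-0.3],[0,0,0]],
])

```text
clock: 10.27
tcp_pos: [0.4284, -0.0648, 0.0212]
orientation: [-3.141, -0.612, 1.619]
contact_force: [0.4, -0.3, 0.6]
grip_width: 1.0
grasp_force: 0.0
```

Emit:
move_arm([
  [[0,0,0],[0,0,0]],
  [[0,0,0],[0,0,0]],
  [[0,0,0],[0,0,0]],
  [[0,0,0],[0,0,0]],
  [[0,0,0],[0,0,0]],
  [[0,0,0],[0,0,0]],
], gripper=1)

```text
clock: 10.77
tcp_pos: [0.4289, -0.0654, 0.022]
orientation: [3.141, -0.61, 1.62]
contact_force: [0.0, -2.4, 5.6]
grip_width: 0.75
grasp_force: 66.4
```

Emit:
move_arm([
  [[0,0,0.1],[0,0,0]],
  [[0,0,0.4],[0,0,0]],
  [[0,0,0.8],[0,0,0]],
  [[0,0,1],[0,0,0]],
  [[0,0,1],[0,0,0]],
])

```text
clock: 11.18
tcp_pos: [0.4305, -0.0658, 0.126]
orientation: [3.133, -0.607, 1.626]
contact_force: [0.8, -0.0, -0.9]
grip_width: 0.75
grasp_force: 66.5
```

Run:
```python
from h import *
f=grab('wrist','w6');o=arm.get_obs();print(o['grip_width'],o['contact_force'],o['tcp_pos'])
C=cur()@np.linalg.inv(TG); print('expected cassette euler',Ro.from_matrix(C[:3,:3]).as_euler('xyz').round(3))
cr=np.array([(C@[sx*.033,sy*.05,.014,1])[:3] for sx,sy in((-1,1),(1,1),(1,-1),(-1,-1))])
p=np.array([proj(f,c) for c in cr]);print(p.round(1).tolist())
im=cv2.resize(f['frame'][:,:,::-1],(800,600),interpolation=2)
cv2.polylines(im,[((p+.5)*1.5625).round().astype(np.int32)],True,(0,0,255),1)
cv2.imwrite('pics/w6b.png',im)
```

```text
0.7471715359282963 [ 0.89920337  0.18814365 -1.45403901] [ 0.42936205 -0.06540932  0.12334131]
expected cassette euler [-0.003 -0.004  0.05 ]
[[191.0, 111.4], [309.3, 111.7], [323.0, 302.3], [175.3, 302.3]]
```

View pics/w6b.png

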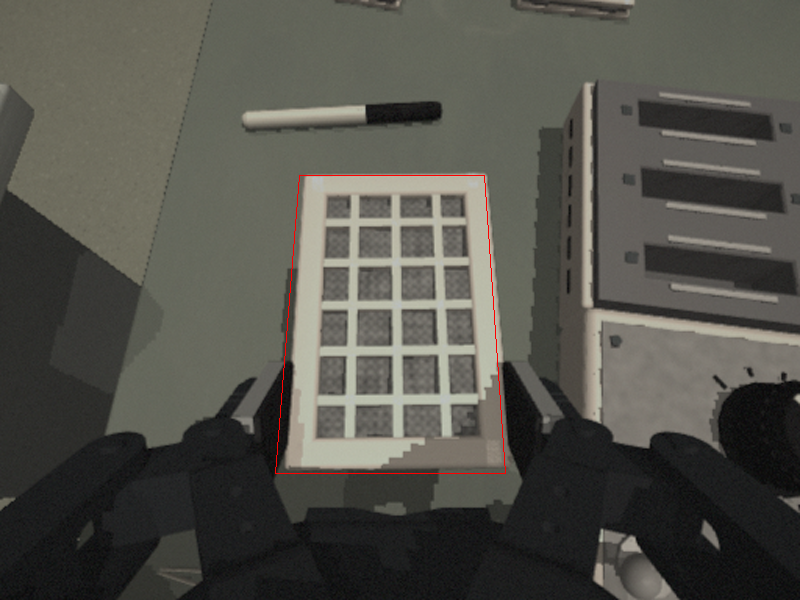

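The cassette is held and matches the prediction closely: its quad is (302,175), (485,173), (502,467), (286,468), only slightly narrower at the near end. I'll check the tilt by PnP.

```bash
cat >> h.py <<'E'
def pnp(f,pix800,L=.05,W=.033):
    obj=np.array([(-W,L,.014),(W,L,.014),(W,-L,.014),(-W,-L,.014)]);K=np.array([[f['fx'],0,f['cx']],[0,f['fy'],f['cy']],[0,0,1]])
    im=(np.array(pix800,float)+.5)/1.5625-.5
    ok,rv,tv=cv2.solvePnP(obj,im,K,None,flags=cv2.SOLVEPNP_IPPE)
    R=np.array(f['R']);Rc=cv2.Rodrigues(rv)[0]
    return T(R.T@Rc,R.T@(tv.ravel()-np.array(f['t'])))
E
python3 - <<'E'
from h import *
f=grab('wrist')
g=cv2.cvtColor(f['frame'],cv2.COLOR_RGB2GRAY)
pix=[(302,175),(485,173),(502,467),(286,468)]
c=cv2.cornerSubPix(g,((np.array(pix,np.float32)+.5)/1.5625-.5).reshape(-1,1,2),(3,3),(-1,-1),(3,50,.01)).reshape(-1,2)
print(((c+.5)*1.5625-.5).round(1).tolist())
for q in (pix,(c+.5)*1.5625-.5):
    C=pnp(f,q);r=np.linalg.inv(TG)
    D=np.linalg.inv(cur()@r)@C
    print('cassette vs expected: shift mm',(D[:3,3]*1000).round(1),'rot deg',np.degrees(Ro.from_matrix(D[:3,:3]).as_rotvec()).round(1))
E
```

```text
[[304.8999938964844, 175.6999969482422], [485.29998779296875, 174.10000610351562], [498.5, 465.3999938964844], [286.29998779296875, 468.70001220703125]]
cassette vs expected: shift mm [ 0.5 -0.1 21.8] rot deg [-160.2    0.    -2.7]
cassette vs expected: shift mm [-0.9 -0.5 19.9] rot deg [-159.8    0.6  -11.8]
```

```bash
cat >> h.py <<'E'
def fit3(f,pix800,C0,L=.05,W=.033,ztop=.014):
    obj=np.array([(-W,L,ztop,1),(W,L,ztop,1),(W,-L,ztop,1),(-W,-L,ztop,1)]);im=(np.array(pix800,float)+.5)/1.5625-.5
    def M(p): return C0@T(Ro.from_rotvec(p[:3]).as_matrix(),p[3:])
    r=least_squares(lambda p:np.r_[(np.array([proj(f,(M(p)@o)[:3]) for o in obj])-im).ravel()],np.zeros(6))
    print('rot deg',np.degrees(r.x[:3]).round(1),'shift mm',(r.x[3:]*1000).round(1),'res',r.fun.round(1))
E
python3 - <<'E'
from h import *
f=grab('wrist')
C0=cur()@np.linalg.inv(TG)
fit3(f,[(302,175),(485,173),(502,467),(286,468)],C0)
fit3(f,[(302,175),(485,173),(502,467),(286,468)],C0,.0495,.0325)
f5=None
E
```

```text
rot deg [ 4.6 -1.   0.2] shift mm [ 0.7  2.3 -6.8] res [-0.1 -0.  -0.   0.   0.   0.1  0.  -0.1]
rot deg [ 4.2 -0.9  0.2] shift mm [ 0.7  1.7 -4.9] res [ 0.2 -0.1 -0.3 -0.1  0.   0.2  0.1 -0. ]
```

Run:
```python
from h import *
P=slotpose(2,.11)@TG;delta(P)
```

```text
shift [1.594 0.976 0.937] turn [-1.001  0.015 -0.065] tcp [0.587  0.0332 0.214 ] eul [3.142 0.96  1.489]
```

Emit:
move_arm([
  [[0,0,0.3],[0,0,0]],
  [[0.1,0.1,0.6],[-0.08,0,0]],
  [[0.3,0.2,0.937],[-0.15,0,0]],
  [[0.5,0.3,0.937],[-0.22,0,-0.01]],
  [[0.7,0.4,0.937],[-0.3,0,-0.02]],
  [[0.8,0.488,0.937],[-0.37,0,-0.02]],
  [[0.8,0.488,0.937],[-0.44,0.01,-0.03]],
  [[0.8,0.488,0.937],[-0.5,0.01,-0.03]],
])

```text
clock: 12.0
tcp_pos: [0.5079, -0.0146, 0.2128]
orientation: [-3.105, 0.178, 1.565]
contact_force: [0.5, 0.1, -2.1]
grip_width: 0.749
grasp_force: 66.7
```

Emit:
move_arm([
  [[0.2,0.1,0],[-0.08,0,0]],
  [[0.4,0.2,0],[-0.15,0,0]],
  [[0.6,0.3,0],[-0.22,0,-0.01]],
  [[0.794,0.4,0],[-0.3,0,-0.02]],
  [[0.794,0.488,0],[-0.37,0,-0.02]],
  [[0.794,0.488,0],[-0.44,0.01,-0.03]],
  [[0.794,0.488,0],[-0.5,0.01,-0.03]],
  [[0.794,0.488,0],[-0.5,0.01,-0.03]],
])

```text
clock: 12.67
tcp_pos: [0.5858, 0.0351, 0.2068]
orientation: [-3.1, 0.963, 1.528]
contact_force: [-0.8, 0.7, -2.7]
grip_width: 0.749
grasp_force: 66.9
```

Emit:
move_arm([
  [[0,0,0],[0,0,0]],
  [[0,0,0],[0,0,0]],
])

```text
clock: 12.83
tcp_pos: [0.5874, 0.0325, 0.214]
orientation: [-3.122, 0.957, 1.505]
contact_force: [0.2, -1.3, -0.8]
grip_width: 0.748
grasp_force: 66.9
```

Run:
```python
from h import *
print(arm.get_obs()['q'],arm.get_obs()['grip_width'])
delta(slotpose(2,.11)@TG)
delta(slotpose(2,.05)@TG)
```

```text
[ 0.3449842   0.4320802   1.28426009 -0.87526478  1.83065939  0.36590515] 0.7477237271705706
shift [-0.004  0.007  0.   ] turn [-0.002 -0.007 -0.   ] tcp [0.587  0.0332 0.214 ] eul [3.142 0.96  1.489]
shift [-0.004  0.007 -0.6  ] turn [-0.002 -0.007 -0.   ] tcp [0.587  0.0332 0.154 ] eul [3.142 0.96  1.489]
```

Emit:
move_arm([
  [[0,0.01,-0.2],[0,-0.007,0]],
  [[0,0.01,-0.4],[0,-0.007,0]],
  [[0,0.01,-0.6],[0,-0.007,0]],
  [[0,0.01,-0.6],[0,-0.007,0]],
  [[0,0.01,-0.6],[0,-0.007,0]],
])

```text
clock: 13.25
tcp_pos: [0.5873, 0.0326, 0.1553]
orientation: [3.14, 0.958, 1.487]
contact_force: [-0.9, 0.2, -0.5]
grip_width: 0.744
grasp_force: 66.9
```

Run:
```python
from h import *
f=grab('wrist','w7');np.save('w7.npy',f,allow_pickle=True);delta(slotpose(2,.05)@TG)
C=cur()@np.linalg.inv(TG)
im=cv2.resize(f['frame'][:,:,::-1],(800,600),interpolation=2)
def poly(pts,col):
    p=np.array([proj(f,c) for c in pts]);print(((p+.5)*1.5625).round().tolist());cv2.polylines(im,[((p+.5)*1.5625).round().astype(np.int32)],True,col,1)
poly([(C@[sx*.033,sy*.05,.014,1])[:3] for sx,sy in((-1,1),(1,1),(1,-1),(-1,-1))],(0,0,255))
for k in(0,1,2):
    S=slotpose(k)
    poly([(S@[sx*.036,.02,.007+sy*.00875,1])[:3] for sx,sy in((-1,1),(1,1),(1,-1),(-1,-1))],(0,255,0))
cv2.imwrite('pics/w7b.png',im)
```

```text
shift [-0.01   0.002 -0.026] turn [-0.002  0.003  0.   ] tcp [0.587  0.0332 0.154 ] eul [3.142 0.96  1.489]
[[304.0, 179.0], [492.0, 179.0], [515.0, 485.0], [279.0, 484.0]]
[[197.0, -209.0], [582.0, -209.0], [554.0, -103.0], [228.0, -102.0]]
[[262.0, 11.0], [523.0, 10.0], [509.0, 62.0], [277.0, 62.0]]
[[295.0, 123.0], [493.0, 123.0], [485.0, 153.0], [304.0, 154.0]]
```

View pics/w7b.png

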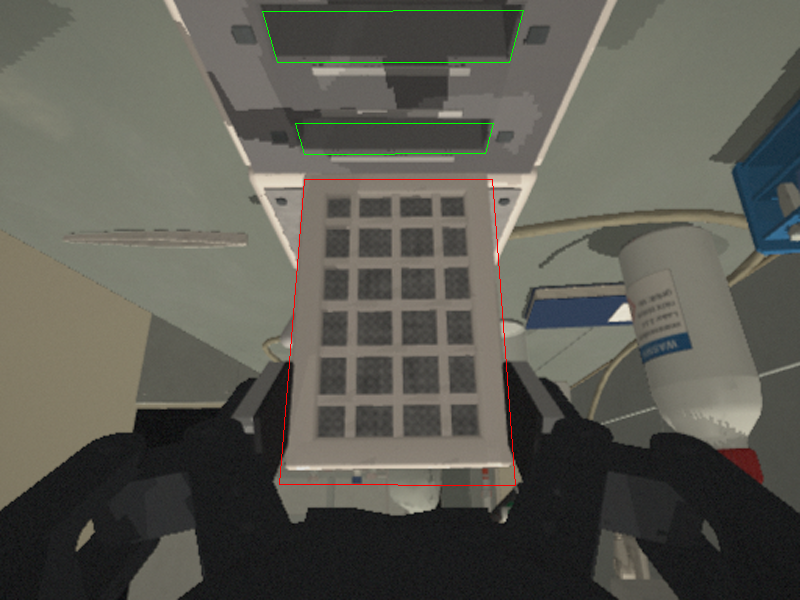

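The slot overlays (green) fit slots 1 and 2 at (392,36) and (395,138). The cassette hangs upright in front of slot2, with its lower edge near (395,180). I'll check the apparent in-hand tilt against the flat-on-bench picture to see how much of it is bias.

Run:
```python
from h import *
f7=np.load('w7.npy',allow_pickle=True).item()
Tc=np.linalg.inv(T(np.array(f7['R']),np.array(f7['t'])))
X=np.linalg.inv(cur())@Tc; print('cam in tool',X[:3,3].round(4),Ro.from_matrix(X[:3,:3]).as_euler('xyz',True).round(2))
o=T(Ro.from_euler('xyz',[3.14,-.609,1.622]).as_matrix(),[.431,-.0629,.1521]) # w5 tool
W=np.linalg.inv(o@X); f5=dict(f7);f5['R']=W[:3,:3];f5['t']=W[:3,3]
C5=T(Rz(.051),[.4285,-.0295,0])
def sub(png,pix):
    g=cv2.imread(png,0);c=cv2.cornerSubPix(g,((np.array(pix,np.float32)+.5)/1.5625-.5).reshape(-1,1,2),(3,3),(-1,-1),(3,50,.01)).reshape(-1,2)
    return (c+.5)*1.5625-.5
for nm,f,C,pix in(('w5',f5,C5,[(337,302),(445,302),(450,474),(331,474)]),('w7',f7,cur()@np.linalg.inv(TG),[(301,178),(490,178),(509,468),(285,466)])):
    s=sub(f'pics/{nm}.png',pix);print(nm,s.round(1).tolist());fit3(f,pix,C);fit3(f,s,C)
# edge profiles
g=cv2.imread('pics/w7.png',0)
print('row v=200/1.56=128', g[128,175:205].tolist(), g[128,300:330].tolist()); print('row 290',g[290,170:200].tolist(),g[290,312:335].tolist()); print('col250 top',g[105:125,250].tolist(),'bot',g[285:310,250].tolist())
```

```text
cam in tool [ 0.0676  0.0004 -0.1189] [-15.13  -0.1   89.91]
w5 [[337.70001220703125, 302.6000061035156], [444.29998779296875, 301.79998779296875], [449.0, 473.29998779296875], [330.8999938964844, 474.1000061035156]]
rot deg [2.6 0.1 0.1] shift mm [-2.8  2.7 -5.8] res [ 0.4 -0.1 -0.3 -0.1 -0.1  0.1  0.   0.2]
rot deg [ 2.6 -1.1  0.1] shift mm [-2.8  2.9 -7.1] res [-0.1 -0.1 -0.2  0.1  0.2  0.3  0.1 -0.3]
w7 [[301.0, 178.0], [487.20001220703125, 173.39999389648438], [509.0, 468.0], [285.0, 466.0]]
rot deg [0.5 0.2 0.3] shift mm [-0.2  4.3 -5.6] res [ 2.9 -0.8 -2.1 -0.8 -0.3 -0.2 -0.3  1.5]
rot deg [ 1.  -1.9  0.5] shift mm [-0.2  4.6 -5.2] res [ 1.8 -0.5 -0.9 -0.4 -0.4 -0.7 -0.3  1.5]
row v=200/1.56=128 [144, 128, 71, 75, 79, 76, 69, 68, 98, 143, 142, 146, 146, 147, 149, 148, 149, 143, 127, 121, 118, 116, 118, 118, 118, 117, 118, 119, 119, 119] [127, 122, 125, 125, 125, 124, 124, 126, 123, 124, 124, 123, 128, 142, 153, 154, 155, 153, 145, 99, 61, 73, 75, 80, 78, 81, 122, 151, 151, 154]
row 290 [27, 25, 28, 25, 27, 25, 27, 26, 26, 30, 25, 50, 97, 124, 123, 126, 124, 127, 124, 126, 125, 127, 125, 127, 125, 128, 125, 123, 124, 127] [130, 131, 129, 131, 127, 130, 128, 131, 126, 126, 126, 123, 126, 125, 116, 79, 26, 20, 25, 23, 26, 27, 24]
col250 top [102, 101, 98, 100, 100, 105, 117, 123, 124, 123, 123, 125, 125, 125, 126, 124, 132, 139, 143, 131] bot [124, 125, 126, 125, 126, 128, 127, 126, 126, 128, 129, 140, 169, 200, 191, 110, 112, 111, 111, 113, 115, 114, 117, 121, 124]
```

In-hand bias equals the flat-on-bench bias, so the kinematic prediction can be trusted. I'll lower with force checks.

Emit:
move_arm([
  [[-0.01,0.01,-0.1],[0,0.003,0]],
  [[-0.01,0.01,-0.2],[0,0.003,0]],
  [[-0.01,0.01,-0.24],[0,0.003,0]],
  [[-0.01,0.01,-0.27],[0,0.003,0]],
  [[-0.01,0.01,-0.27],[0,0.003,0]],
])

```text
clock: 13.72
tcp_pos: [0.5862, 0.0348, 0.1267]
orientation: [-3.133, 0.959, 1.497]
contact_force: [-0.2, 0.9, -1.1]
grip_width: 0.748
grasp_force: 66.9
```

Run:
```python
from h import *
o=arm.get_obs();print(o['contact_force'],o['moment'],o['tcp_pos']);delta(slotpose(2,0)@TG)
```

```text
[-0.23835863  0.85611894 -1.11996739] [ 0.56895637 -0.03229158  0.00291075] [0.58622148 0.03478908 0.12672405]
shift [ 0.007 -0.016 -0.227] turn [-0.001 -0.003 -0.001] tcp [0.587  0.0332 0.104 ] eul [3.142 0.96  1.489]
```

Emit:
move_arm([
  [[0,0,-0.03],[0,0,0]],
  [[0,0,-0.06],[0,0,0]],
  [[0,0,-0.09],[0,0,0]],
  [[0,0,-0.12],[0,0,0]],
  [[0,0,-0.12],[0,0,0]],
])

```text
clock: 14.13
tcp_pos: [0.5863, 0.0348, 0.115]
orientation: [-3.134, 0.959, 1.496]
contact_force: [0.5, 0.8, -2.1]
grip_width: 0.75
grasp_force: 66.9
```

Emit:
move_arm([
  [[0,0,-0.03],[0,0,0]],
  [[0,0,-0.05],[0,0,0]],
  [[0,0,-0.07],[0,0,0]],
  [[0,0,-0.07],[0,0,0]],
])

```text
clock: 14.47
tcp_pos: [0.5864, 0.0348, 0.1083]
orientation: [-3.135, 0.958, 1.495]
contact_force: [-0.6, -0.5, -1.5]
grip_width: 0.744
grasp_force: 66.9
```

Run:
```python
from h import *
o=arm.get_obs();print(o['contact_force'],o['moment'],o['tcp_pos']);delta(slotpose(2,0)@TG)
f=grab('wrist','w8');cv2.imwrite('pics/w8b.png',cv2.resize(f['frame'][:,:,::-1],(640,480),interpolation=2))
```

```text
[-0.58491625 -0.49458609 -1.5037338 ] [ 0.51760959 -0.08195547 -0.00112427] [0.58642027 0.03482193 0.10827896]
shift [ 0.005 -0.016 -0.043] turn [-0.001 -0.002 -0.001] tcp [0.587  0.0332 0.104 ] eul [3.142 0.96  1.489]
```

View pics/w8b.png

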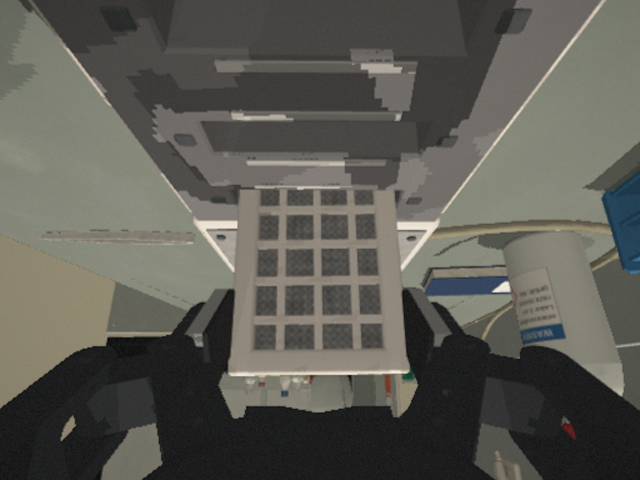

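The cassette is entering slot2: its bottom row disappears at row 190, with no side force. I'll lower it to the floor.

Emit:
move_arm([
  [[0,0,-0.02],[0,0,0]],
  [[0,0,-0.03],[0,0,0]],
  [[0,0,-0.04],[0,0,0]],
  [[0,0,-0.04],[0,0,0]],
])

```text
clock: 14.85
tcp_pos: [0.5867, 0.0348, 0.1062]
orientation: [-3.138, 0.96, 1.492]
contact_force: [-1.2, 1.3, 4.1]
grip_width: 0.746
grasp_force: 67.3
```

Emit:
move_arm([
  [[0,0,-0.01],[0,0,0]],
  [[0,0,-0.02],[0,0,0]],
  [[0,0,-0.02],[0,0,0]],
])

```text
clock: 15.1
tcp_pos: [0.5866, 0.0346, 0.106]
orientation: [-3.141, 0.962, 1.489]
contact_force: [-3.8, 2.1, 9.5]
grip_width: 0.752
grasp_force: 67.6
```

Emit:
move_arm([
  [[0,0,0],[0,0,0]],
  [[0,0,0],[0,0,0]],
  [[0,0,0],[0,0,0]],
  [[0,0,0],[0,0,0]],
  [[0.01,0.16,0.115],[0,0,0]],
  [[0.03,0.33,0.23],[0,0,0]],
  [[0.05,0.6,0.42],[0,0,0]],
  [[0.05,0.6,0.42],[0,0,0]],
], gripper=-1)

```text
clock: 15.77
tcp_pos: [0.5934, 0.0986, 0.148]
orientation: [3.136, 0.955, 1.489]
contact_force: [0.8, -0.6, 0.6]
grip_width: 0.997
grasp_force: 0.0
```

Emit:
move_arm([
  [[0,0,0.4],[0.05,0,0]],
  [[0,0,0.8],[0.12,0,0]],
  [[0,0,1],[0.2,0,0]],
  [[0,0,1],[0.28,0,0]],
  [[0,0,1],[0.36,0,0]],
  [[0,0,1],[0.43,0,0]],
  [[0,0,1],[0.5,0,0]],
  [[0,0,1],[0.55,0,0]],
])

```text
clock: 16.43
tcp_pos: [0.5919, 0.0936, 0.2458]
orientation: [-3.08, 0.091, 1.524]
contact_force: [0.3, 0.2, -0.5]
grip_width: 1.002
grasp_force: 0.0
```

```bash
cat >> h.py <<'E'
def cas(f,label='cassette_a'):
    for r in viewer.outline_of(label,f):
        m=r['region'].astype(np.uint8);cs=max(cv2.findContours(m,0,2)[0],key=cv2.contourArea)
        P=np.array([ray(f,*q,.014)[:2] for q in cs[:,0]],np.float32)*1000
        rc=cv2.minAreaRect(P);print(round(r['p'],2),np.round(r['extent']),np.round(rc[0],1),np.round(rc[1],1),round(rc[2],1))
E
python3 - <<'E'
from h import *
f=grab('wrist','w9');cv2.imwrite('pics/w9b.png',cv2.resize(f['frame'][:,:,::-1],(640,480),interpolation=2))
t=grab('top');cas(t)
o=arm.get_obs();print(o['tcp_pos'],o['orientation'],o['q'])
C=T(Rz(.117),[.514,-.309,0]);a=C@TG;a[2,3]=.22;delta(a)
E
```

```text
0.56 [309. 195. 339. 216.] [ 511.4 -306.3] [ 67.5 102.7] 6.2
0.4 [232. 173. 239. 198.] [597.3  23.4] [79.4 15.5] 0.0
[0.59157388 0.09295823 0.24464481] [-3.07775374  0.09727377  1.52329191] [ 0.10486818  0.25546733  1.19825047 -0.08788425  1.76527748  0.14182695]
shift [-0.736 -4.357 -0.246] turn [ 0.452 -0.024  0.09 ] tcp [ 0.518  -0.3428  0.22  ] eul [ 3.142 -0.611  1.688]
```

View pics/w9b.png

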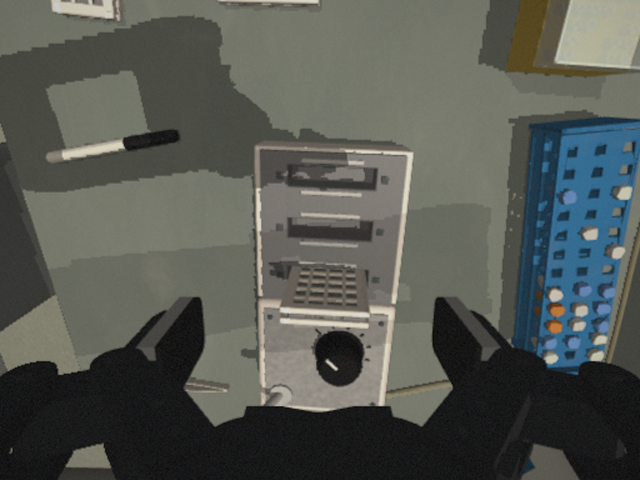

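Cassette A stands in slot2 at (325,290), and the dial pointer at (330,365) still reads zero. Moving over to cassette B.

Emit:
move_arm([
  [[-0.15,-0.87,0],[0,0,0.018]],
  [[-0.15,-0.87,0],[0,0,0.018]],
  [[-0.15,-0.87,0],[0,0,0.018]],
])

```text
clock: 16.83
tcp_pos: [0.5756, 0.0035, 0.2439]
orientation: [-3.075, 0.101, 1.551]
contact_force: [0.1, -0.0, -0.4]
grip_width: 0.996
grasp_force: 0.0
```

Emit:
move_arm([
  [[-0.15,-0.87,0],[0.1,0,0.018]],
  [[-0.15,-0.87,0],[0.1,0,0.018]],
  [[-0.15,-0.87,0],[0.1,0,0.018]],
])

```text
clock: 17.08
tcp_pos: [0.5606, -0.0846, 0.2435]
orientation: [-3.074, -0.057, 1.577]
contact_force: [0.4, 1.2, 0.4]
grip_width: 1.003
grasp_force: 0.0
```

Emit:
move_arm([
  [[-0.15,-0.87,0],[0.1,0,0.018]],
  [[-0.15,-0.87,0],[0.1,0,0.018]],
  [[-0.15,-0.87,0],[0.1,0,0.018]],
])

```text
clock: 17.33
tcp_pos: [0.5455, -0.1719, 0.2422]
orientation: [-3.076, -0.215, 1.604]
contact_force: [-0.9, -0.6, -0.4]
grip_width: 1.0
grasp_force: 0.0
```

Emit:
move_arm([
  [[-0.15,-0.87,0],[0.12,-0.01,0.018]],
  [[-0.15,-0.87,0],[0.12,-0.01,0.018]],
  [[-0.15,-0.87,0],[0.12,-0.01,0.018]],
])

```text
clock: 17.58
tcp_pos: [0.5299, -0.2597, 0.24]
orientation: [-3.101, -0.407, 1.637]
contact_force: [-0.4, 0.0, -1.5]
grip_width: 1.001
grasp_force: 0.0
```

Emit:
move_arm([
  [[-0.15,-0.87,-0.2],[0.12,-0.01,0.018]],
  [[-0.15,-0.87,-0.2],[0.12,-0.01,0.018]],
  [[-0.15,-0.87,-0.2],[0.12,-0.01,0.018]],
  [[-0.15,-0.87,-0.2],[0.12,-0.01,0.018]],
  [[-0.15,-0.87,-0.2],[0.12,-0.01,0.018]],
])

```text
clock: 18.0
tcp_pos: [0.5169, -0.3397, 0.2232]
orientation: [3.137, -0.594, 1.694]
contact_force: [0.3, 0.3, 0.6]
grip_width: 0.996
grasp_force: 0.0
```

Run:
```python
from h import *
f=grab('wrist','w10');cv2.imwrite('pics/w10b.png',cv2.resize(f['frame'][:,:,::-1],(800,600),interpolation=2))
cas(f);o=arm.get_obs();print(o['tcp_pos'],o['orientation'],o['q'])
C=T(Rz(.114),[.512,-.308,0]);a=C@TG;a[2,3]=.121;delta(a)
```

```text
0.84 [313.   0. 369.  19.] [599.7  66. ] [85.6 39.8] 7.2
0.6 [224. 212. 286. 304.] [ 517.4 -309.9] [65.1 97.5] 6.9
0.52 [265.   1. 385. 137.] [579.8 -19.8] [241.9 154.3] 85.3
[ 0.51761256 -0.33835245  0.22619042] [ 3.13269086 -0.58967809  1.69939787] [-0.83265299  0.53502331  0.9569093   0.38965915  2.11169442 -0.8350724 ]
shift [-0.017 -0.034 -1.052] turn [ 0.013  0.006 -0.006] tcp [ 0.5159 -0.3418  0.121 ] eul [ 3.142 -0.611  1.685]
```

View pics/w10b.png

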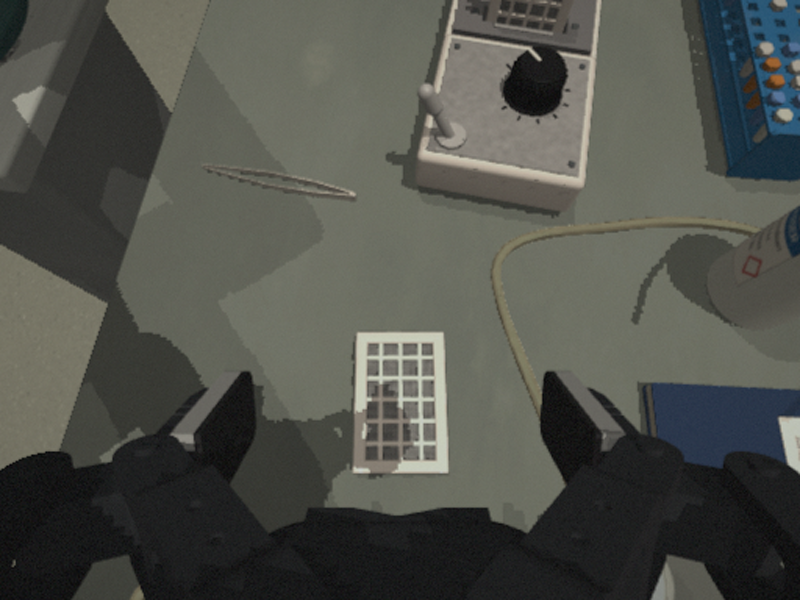

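Cassette B at (400,402) is well centred between the fingers. Planning its descent.

Run:
```python
from h import *
C=T(Rz(.118),[.517,-.3095,0]);a=C@TG;a[2,3]=.126;delta(a);delta(C@TG,a)
```

```text
shift [ 0.034 -0.049 -1.002] turn [ 0.013  0.006 -0.004] tcp [ 0.521  -0.3433  0.126 ] eul [ 3.142 -0.611  1.689]
shift [ 0.    0.   -1.05] turn [0. 0. 0.] tcp [ 0.521  -0.3433  0.021 ] eul [ 3.142 -0.611  1.689]
```

Emit:
move_arm([
  [[0.034,-0.05,-0.35],[0.013,0.006,-0.004]],
  [[0.034,-0.05,-0.7],[0.013,0.006,-0.004]],
  [[0.034,-0.05,-1],[0.013,0.006,-0.004]],
  [[0.034,-0.05,-1],[0.013,0.006,-0.004]],
  [[0.034,-0.05,-1],[0.013,0.006,-0.004]],
])

```text
clock: 18.52
tcp_pos: [0.5202, -0.3427, 0.1252]
orientation: [-3.139, -0.615, 1.687]
contact_force: [0.0, 0.1, 0.1]
grip_width: 1.004
grasp_force: 0.0
```

Run:
```python
from h import *
f=grab('wrist');cas(f)
C=T(Rz(.118),[.517,-.3095,0]);delta(C@TG)
```

```text
0.94 [209. 180. 298. 303.] [ 517.3 -309.8] [66.4 99.8] 7.4
shift [-0.004  0.014 -1.076] turn [0.001 0.002 0.001] tcp [ 0.521  -0.3433  0.021 ] eul [ 3.142 -0.611  1.689]
```

Emit:
move_arm([
  [[0,0,-0.3],[0,0,0]],
  [[0,0,-0.6],[0,0,0]],
  [[0,0,-0.8],[0,0,0]],
  [[0,0,-0.8],[0,0,0]],
])

```text
clock: 18.95
tcp_pos: [0.5194, -0.3441, 0.0432]
orientation: [-3.138, -0.615, 1.684]
contact_force: [-0.1, 0.1, -1.1]
grip_width: 1.003
grasp_force: 0.0
```

Emit:
move_arm([
  [[0,0,-0.1],[0,0,0]],
  [[0,0,-0.2],[0,0,0]],
  [[0,0,-0.26],[0,0,0]],
  [[0,0,-0.26],[0,0,0]],
  [[0,0,-0.26],[0,0,0]],
])

```text
clock: 19.37
tcp_pos: [0.5202, -0.3453, 0.0193]
orientation: [3.141, -0.613, 1.686]
contact_force: [0.2, -0.7, 0.2]
grip_width: 0.998
grasp_force: 0.0
```

Emit:
move_arm([
  [[0,0,0],[0,0,0]],
  [[0,0,0],[0,0,0]],
  [[0,0,0],[0,0,0]],
  [[0,0,0],[0,0,0]],
  [[0,0,0],[0,0,0]],
  [[0,0,0],[0,0,0]],
], gripper=1)

```text
clock: 19.87
tcp_pos: [0.5206, -0.346, 0.0202]
orientation: [3.14, -0.611, 1.686]
contact_force: [0.7, -3.3, 4.4]
grip_width: 0.754
grasp_force: 67.5
```

Run:
```python
from h import *
o=arm.get_obs();print(o['contact_force'],o['tcp_pos'],o['orientation']);C=T(Rz(.118),[.517,-.3095,0]);print((np.linalg.inv(C)@cur())[:3,3])
```

```text
[ 0.6503063  -3.2691156   4.35936648] [ 0.52055855 -0.34604768  0.02016601] [ 3.13985652 -0.61072515  1.68634615]
[-0.00076882 -0.03671246  0.02016601]
```

Emit:
move_arm([
  [[0,0,0.1],[0,0,0]],
  [[0,0,0.4],[0,0,0]],
  [[0,0,0.8],[0,0,0]],
  [[0,0,1],[0,0,0]],
])

```text
clock: 20.2
tcp_pos: [0.5205, -0.345, 0.1223]
orientation: [3.14, -0.612, 1.688]
contact_force: [1.5, 0.1, -0.3]
grip_width: 0.752
grasp_force: 66.7
```

Emit:
move_arm([
  [[0,0,0.4],[0,0,0]],
  [[0,0,0.8],[0,0,0]],
  [[0,0,1],[0,0,0]],
  [[0,0,1],[0,0,0]],
])

```text
clock: 20.53
tcp_pos: [0.5211, -0.3457, 0.2254]
orientation: [3.134, -0.605, 1.691]
contact_force: [0.4, -0.5, -0.3]
grip_width: 0.751
grasp_force: 66.7
```

```bash
cat >> h.py <<'E'
TGB=T(Rx(TILT)@DOWN,[0,-.0367,.0202])
E
python3 - <<'E'
from h import *
o=arm.get_obs();print(o['grip_width'],o['contact_force'])
delta(slotpose(1,.13,dy=.0006)@TGB)
E
```

```text
0.7505489419207293 [ 0.38866511 -0.46953871 -0.34441821]
shift [0.695 4.236 0.113] turn [-0.997 -0.014 -0.103] tcp [0.5906 0.0779 0.2367] eul [3.142 0.96  1.489]
```

Emit:
move_arm([
  [[0.14,0.85,0.3],[-0.07,0,-0.01]],
  [[0.14,0.85,0.3],[-0.14,0,-0.02]],
  [[0.14,0.85,0.3],[-0.2,0,-0.02]],
  [[0.14,0.85,0.3],[-0.2,0,-0.02]],
])

```text
clock: 20.87
tcp_pos: [0.5351, -0.2548, 0.2509]
orientation: [-3.112, -0.297, 1.648]
contact_force: [1.0, -1.1, -0.7]
grip_width: 0.748
grasp_force: 67.2
```

Emit:
move_arm([
  [[0.14,0.85,0],[-0.07,0,-0.01]],
  [[0.14,0.85,0],[-0.14,0,-0.02]],
  [[0.14,0.85,0],[-0.2,0,-0.02]],
  [[0.14,0.85,0],[-0.2,0,-0.02]],
])

```text
clock: 21.2
tcp_pos: [0.5475, -0.1703, 0.247]
orientation: [-3.09, 0.013, 1.613]
contact_force: [0.1, 0.7, -1.6]
grip_width: 0.746
grasp_force: 67.2
```

Emit:
move_arm([
  [[0.14,0.85,0],[-0.07,0,-0.01]],
  [[0.14,0.85,0],[-0.14,0,-0.02]],
  [[0.14,0.85,0],[-0.2,0,-0.02]],
  [[0.14,0.85,0],[-0.2,0,-0.02]],
])

```text
clock: 21.53
tcp_pos: [0.5612, -0.0865, 0.2447]
orientation: [-3.078, 0.327, 1.583]
contact_force: [-0.4, 0.2, -2.2]
grip_width: 0.752
grasp_force: 67.2
```

Emit:
move_arm([
  [[0.14,0.85,0],[-0.07,0,-0.01]],
  [[0.14,0.85,0],[-0.14,0,-0.02]],
  [[0.14,0.85,0],[-0.2,0,-0.02]],
  [[0.14,0.85,0],[-0.2,0,-0.02]],
])

```text
clock: 21.87
tcp_pos: [0.5754, -0.0028, 0.2429]
orientation: [-3.077, 0.643, 1.554]
contact_force: [-0.1, 0.2, -2.9]
grip_width: 0.749
grasp_force: 67.2
```

Emit:
move_arm([
  [[0.14,0.85,0],[-0.07,0,-0.01]],
  [[0.14,0.85,0],[-0.14,0,-0.02]],
  [[0.14,0.85,0],[-0.2,0,-0.02]],
  [[0.14,0.85,0],[-0.2,0,-0.02]],
  [[0.14,0.85,0],[-0.2,0,-0.02]],
  [[0.14,0.85,0],[-0.2,0,-0.02]],
])

```text
clock: 22.37
tcp_pos: [0.5903, 0.0773, 0.2489]
orientation: [-3.114, 0.954, 1.489]
contact_force: [0.2, -0.2, -1.0]
grip_width: 0.75
grasp_force: 67.6
```

Run:
```python
from h import *
o=arm.get_obs();print(o['grip_width'],o['contact_force'],o['q'])
delta(slotpose(1,.11,dy=.0006)@TGB)
```

```text
0.7498195931064736 [ 0.2213365 -0.2129915 -0.9790879] [ 0.39945224  0.46754988  1.16105314 -0.86871534  1.94718472  0.34475419]
shift [ 0.003  0.006 -0.322] turn [-0.005 -0.01   0.014] tcp [0.5906 0.0779 0.2167] eul [3.142 0.96  1.489]
```

Emit:
move_arm([
  [[0,0.006,-0.3],[-0.005,-0.01,0.014]],
  [[0,0.006,-0.6],[-0.005,-0.01,0.014]],
  [[0,0.006,-0.92],[-0.005,-0.01,0.014]],
  [[0,0.006,-0.92],[-0.005,-0.01,0.014]],
  [[0,0.006,-0.92],[-0.005,-0.01,0.014]],
  [[0,0.006,-0.92],[-0.005,-0.01,0.014]],
])

```text
clock: 22.87
tcp_pos: [0.591, 0.0789, 0.1601]
orientation: [3.132, 0.961, 1.482]
contact_force: [0.6, 0.0, -1.1]
grip_width: 0.753
grasp_force: 67.5
```

Run:
```python
from h import *
o=arm.get_obs();print(o['contact_force'])
delta(slotpose(1,.025,dy=.0006)@TGB)
```

```text
[ 0.58420909  0.00231898 -1.09185511]
shift [-0.004 -0.011 -0.284] turn [ 0.001  0.003 -0.001] tcp [0.5906 0.0779 0.1317] eul [3.142 0.96  1.489]
```

Emit:
move_arm([
  [[-0.004,-0.01,-0.1],[0,0.003,0]],
  [[-0.004,-0.01,-0.2],[0,0.003,0]],
  [[-0.004,-0.01,-0.25],[0,0.003,0]],
  [[-0.004,-0.01,-0.3],[0,0.003,0]],
  [[-0.004,-0.01,-0.3],[0,0.003,0]],
])

```text
clock: 23.28
tcp_pos: [0.589, 0.0795, 0.125]
orientation: [-3.131, 0.963, 1.502]
contact_force: [-0.0, 0.2, -2.9]
grip_width: 0.751
grasp_force: 67.5
```

Run:
```python
from h import *
o=arm.get_obs();print(o['contact_force'],o['moment'])
delta(slotpose(1,.0,dy=.0006)@TGB)
```

```text
[-0.01183645  0.20341457 -2.87056803] [ 0.64694021 -0.05578609 -0.02413803]
shift [ 0.016 -0.016 -0.183] turn [ 0.001 -0.004 -0.003] tcp [0.5906 0.0779 0.1067] eul [3.142 0.96  1.489]
```

Emit:
move_arm([
  [[0,0,-0.03],[0,0,0]],
  [[0,0,-0.06],[0,0,0]],
  [[0,0,-0.09],[0,0,0]],
  [[0,0,-0.12],[0,0,0]],
  [[0,0,-0.12],[0,0,0]],
])

```text
clock: 23.7
tcp_pos: [0.5894, 0.0795, 0.1138]
orientation: [-3.133, 0.963, 1.5]
contact_force: [-0.1, -1.1, -2.6]
grip_width: 0.751
grasp_force: 67.6
```

Emit:
move_arm([
  [[0,0,-0.02],[0,0,0]],
  [[0,0,-0.04],[0,0,0]],
  [[0,0,-0.06],[0,0,0]],
  [[0,0,-0.06],[0,0,0]],
])

```text
clock: 24.03
tcp_pos: [0.5895, 0.0794, 0.1083]
orientation: [-3.135, 0.962, 1.498]
contact_force: [0.6, -1.3, -2.5]
grip_width: 0.751
grasp_force: 67.6
```

Emit:
move_arm([
  [[0,0,-0.015],[0,0,0]],
  [[0,0,-0.03],[0,0,0]],
  [[0,0,-0.03],[0,0,0]],
])

```text
clock: 24.28
tcp_pos: [0.5897, 0.0794, 0.1071]
orientation: [-3.138, 0.964, 1.495]
contact_force: [-1.7, 0.0, 3.4]
grip_width: 0.754
grasp_force: 67.9
```

Emit:
move_arm([
  [[0,0,-0.01],[0,0,0]],
  [[0,0,-0.02],[0,0,0]],
  [[0,0,-0.02],[0,0,0]],
])

```text
clock: 24.53
tcp_pos: [0.5896, 0.0793, 0.1069]
orientation: [-3.14, 0.965, 1.492]
contact_force: [-3.4, 0.3, 8.4]
grip_width: 0.746
grasp_force: 68.3
```

On the floor. Release, retreat and look.

Emit:
move_arm([
  [[0,0,0],[0,0,0]],
  [[0,0,0],[0,0,0]],
  [[0,0,0],[0,0,0]],
  [[0,0,0],[0,0,0]],
  [[0.01,0.16,0.115],[0,0,0]],
  [[0.03,0.33,0.23],[0,0,0]],
  [[0.05,0.6,0.42],[0,0,0]],
  [[0.05,0.6,0.42],[0,0,0]],
], gripper=-1)

```text
clock: 25.2
tcp_pos: [0.5962, 0.1435, 0.1491]
orientation: [3.137, 0.958, 1.492]
contact_force: [-0.8, -0.4, 1.1]
grip_width: 0.999
grasp_force: 0.0
```

Emit:
move_arm([
  [[0,0,0.4],[0.05,0,0]],
  [[0,0,0.8],[0.12,0,0]],
  [[0,-0.3,1],[0.2,0,0]],
  [[0,-0.6,1],[0.28,0,0]],
  [[0,-1,1],[0.36,0,0]],
  [[0,-1,1],[0.43,0,0]],
  [[0,-1,1],[0.5,0,0]],
  [[0,-1,1],[0.58,0,0]],
])

```text
clock: 25.87
tcp_pos: [0.5946, 0.0388, 0.2469]
orientation: [-3.08, 0.048, 1.527]
contact_force: [0.2, 0.1, 0.3]
grip_width: 1.001
grasp_force: 0.0
```

Run:
```python
from h import *
f=grab('wrist','w11');cv2.imwrite('pics/w11b.png',cv2.resize(f['frame'][:,:,::-1],(640,480),interpolation=2))
o=arm.get_obs();print(o['q'],o['contact_force'])
D=T(DOWN,[.5905,-.0595,.186]);D[:3,:3]=Rz(np.radians(60))@DOWN
delta(D)
```

```text
[-0.01419471  0.23627523  1.21444386 -0.04502125  1.75340032  0.02935601] [ 0.30534753 -3.13266882  0.83415619]
shift [-0.045 -0.943 -0.611] turn [ 0.047 -0.021  0.698] tcp [ 0.5905 -0.0595  0.186 ] eul [3.142 0.    2.618]
```

View pics/w11b.png

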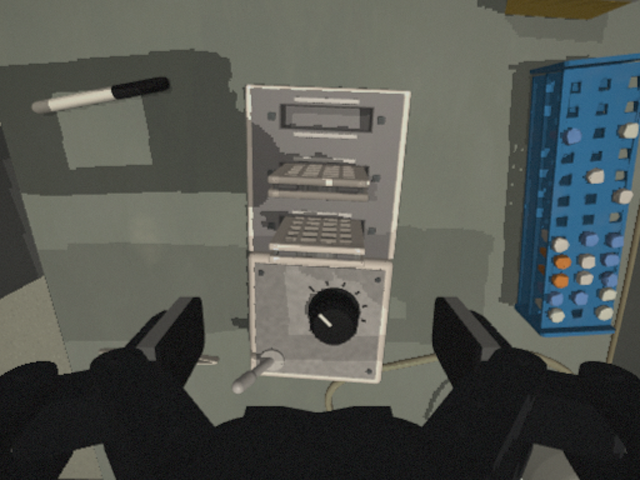

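Cassettes stand in slot1 (320,180) and slot2 (318,235), the dial is still at zero, and the toggle at (245,380) is off. Now the dial: grip at yaw 150° and turn 120° clockwise.

Emit:
move_arm([
  [[-0.045,-0.4,0],[0.047,-0.02,0.07]],
  [[-0.045,-0.8,0],[0.047,-0.02,0.15]],
  [[-0.045,-0.943,0],[0.047,-0.02,0.22]],
  [[-0.045,-0.943,-0.2],[0.047,-0.02,0.29]],
  [[-0.045,-0.943,-0.4],[0.047,-0.021,0.36]],
  [[-0.045,-0.943,-0.61],[0.047,-0.021,0.43]],
  [[-0.045,-0.943,-0.61],[0.047,-0.021,0.5]],
  [[-0.045,-0.943,-0.61],[0.047,-0.021,0.57]],
])

```text
clock: 26.58
tcp_pos: [0.5885, -0.0546, 0.1812]
orientation: [-3.13, -0.004, 2.429]
contact_force: [-0.3, 0.3, -0.6]
grip_width: 0.998
grasp_force: 0.0
```

Run:
```python
from h import *
D=T(Rz(np.radians(60))@DOWN,[.5905,-.0595,.184]);delta(D)
```

```text
shift [ 0.02  -0.049  0.028] turn [ 0.005 -0.006  0.121] tcp [ 0.5905 -0.0595  0.184 ] eul [3.142 0.    2.618]
```

Emit:
move_arm([
  [[0.02,-0.045,0.02],[0.005,-0.006,0.07]],
  [[0.02,-0.045,0.02],[0.005,-0.006,0.121]],
  [[0.02,-0.045,0.02],[0.005,-0.006,0.121]],
  [[0.02,-0.045,0.02],[0.005,-0.006,0.121]],
])

```text
clock: 26.92
tcp_pos: [0.5918, -0.0591, 0.1861]
orientation: [3.138, 0.003, 2.611]
contact_force: [-0.3, 0.2, -0.1]
grip_width: 1.0
grasp_force: 0.0
```

Run:
```python
from h import *
D=T(Rz(np.radians(60))@DOWN,[.5905,-.0595,.083]);delta(D)
```

```text
shift [-0.013 -0.004 -1.031] turn [-0.001  0.003  0.004] tcp [ 0.5905 -0.0595  0.083 ] eul [3.142 0.    2.618]
```

Emit:
move_arm([
  [[-0.01,0,-0.4],[0,0.003,0.004]],
  [[-0.01,0,-0.8],[0,0.003,0.004]],
  [[-0.01,0,-1],[0,0.003,0.004]],
  [[-0.01,0,-1],[0,0.003,0.004]],
  [[-0.01,0,-1],[0,0.003,0.004]],
])

```text
clock: 27.33
tcp_pos: [0.5901, -0.0589, 0.0853]
orientation: [3.14, -0.004, 2.619]
contact_force: [0.7, -0.7, 0.2]
grip_width: 1.001
grasp_force: 0.0
```

Emit:
move_arm([
  [[0,0,0],[0,0,0]],
  [[0,0,0],[0,0,0]],
  [[0,0,0],[0,0,0]],
  [[0,0,0],[0,0,0]],
  [[0,0,0],[0,0,0]],
  [[0,0,0],[0,0,0]],
  [[0,0,0],[0,0,0]],
  [[0,0,0],[0,0,0]],
], gripper=1)

```text
clock: 28.0
tcp_pos: [0.5923, -0.0595, 0.0895]
orientation: [3.137, 0.003, 2.619]
contact_force: [-0.9, 1.2, 5.6]
grip_width: 0.436
grasp_force: 59.8
```

Run:
```python
from h import *
o=arm.get_obs();print(o['contact_force'],o['moment'],o['tcp_pos'],o['orientation'],o['grip_width'])
```

```text
[-0.93837757  1.21412945  5.63321985] [-0.02637067  0.12880913 -0.01047714] [ 0.59234734 -0.05947274  0.08949515] [3.13705254e+00 3.02189085e-03 2.61918440e+00] 0.43604459719200167
```

Emit:
move_arm([
  [[0,0,0],[0,0,-0.07]],
  [[0,0,0],[0,0,-0.14]],
  [[0,0,0],[0,0,-0.21]],
  [[0,0,0],[0,0,-0.28]],
  [[0,0,0],[0,0,-0.35]],
  [[0,0,0],[0,0,-0.42]],
  [[0,0,0],[0,0,-0.49]],
  [[0,0,0],[0,0,-0.5]],
])

```text
clock: 28.67
tcp_pos: [0.5923, -0.0595, 0.0895]
orientation: [3.135, 0.001, 1.83]
contact_force: [-0.3, 0.7, 5.8]
grip_width: 0.438
grasp_force: 59.9
```

Emit:
move_arm([
  [[0,0,0],[0,0,-0.07]],
  [[0,0,0],[0,0,-0.14]],
  [[0,0,0],[0,0,-0.21]],
  [[0,0,0],[0,0,-0.28]],
  [[0,0,0],[0,0,-0.35]],
  [[0,0,0],[0,0,-0.42]],
  [[0,0,0],[0,0,-0.49]],
  [[0,0,0],[0,0,-0.5]],
])

```text
clock: 29.33
tcp_pos: [0.5923, -0.0594, 0.0895]
orientation: [3.135, -0.002, 1.045]
contact_force: [-1.3, 0.8, 5.4]
grip_width: 0.44
grasp_force: 59.9
```

Emit:
move_arm([
  [[0,0,0],[0,0,-0.07]],
  [[0,0,0],[0,0,-0.14]],
  [[0,0,0],[0,0,-0.21]],
  [[0,0,0],[0,0,-0.28]],
  [[0,0,0],[0,0,-0.333]],
  [[0,0,0],[0,0,-0.333]],
  [[0,0,0],[0,0,-0.333]],
])

```text
clock: 29.92
tcp_pos: [0.5923, -0.0594, 0.0895]
orientation: [3.136, -0.004, 0.525]
contact_force: [-0.4, 0.7, 5.9]
grip_width: 0.436
grasp_force: 59.9
```

Run:
```python
from h import *
o=arm.get_obs();print(o['contact_force'],o['moment'],o['tcp_pos'],o['orientation'],o['grip_width'])
```

```text
[-0.40393962  0.65847482  5.88453379] [0.16062231 0.20868328 0.00413505] [ 0.59234101 -0.05937428  0.08945824] [ 3.13620495 -0.00409675  0.52528395] 0.4360606114053073
```

Emit:
move_arm([
  [[0,0,0],[0,0,0]],
  [[0,0,0],[0,0,0]],
  [[0,0,0],[0,0,0]],
  [[0,0,0],[0,0,0]],
  [[0,0,0],[0,0,0]],
  [[0,0,0.4],[0,0,0]],
  [[0,0,0.8],[0,0,0]],
  [[0,0,1],[0,0,0]],
], gripper=-1)

```text
clock: 30.58
tcp_pos: [0.5926, -0.0596, 0.1916]
orientation: [3.134, -0.005, 0.526]
contact_force: [1.0, -0.4, 1.8]
grip_width: 0.999
grasp_force: 0.0
```

Emit:
move_arm([
  [[-0.3,0.2,0.2],[0,0,0.08]],
  [[-0.6,0.4,0.2],[0,0,0.16]],
  [[-0.6,0.4,0.2],[0,0,0.24]],
  [[-0.6,0.4,0.2],[0,0,0.32]],
  [[-0.6,0.4,0.2],[0,0,0.4]],
  [[-0.6,0.4,0.2],[0,0,0.48]],
  [[-0.6,0.4,0.2],[0,0,0.56]],
  [[-0.6,0.4,0.2],[0,0,0.62]],
])

```text
clock: 31.25
tcp_pos: [0.531, -0.0193, 0.2067]
orientation: [3.139, -0.001, 1.505]
contact_force: [0.1, 1.2, -0.2]
grip_width: 0.999
grasp_force: 0.0
```

Emit:
move_arm([
  [[0,0,0],[0,0,0.05]],
  [[0,0,0],[0,0,0.05]],
  [[0,0,0],[0,0,0.05]],
  [[0,0,0],[0,0,0.05]],
  [[0,0,0],[0,0,0.05]],
  [[0,0,0],[0,0,0.05]],
], gripper=1)

```text
clock: 31.75
tcp_pos: [0.5311, -0.0193, 0.2068]
orientation: [3.139, -0.001, 1.577]
contact_force: [-0.2, -0.7, 0.1]
grip_width: 0.142
grasp_force: 0.0
```

Run:
```python
from h import *
f=grab('wrist','w12');cv2.imwrite('pics/w12b.png',cv2.resize(f['frame'][:,:,::-1],(800,600),interpolation=2))
np.save('w12.npy',f,allow_pickle=True)
o=arm.get_obs();print(o['tcp_pos'],o['orientation'],o['q'],o['grip_width'])
```

```text
[ 0.53111636 -0.01934365  0.20681867] [ 3.13858385e+00 -8.13025897e-04  1.57740470e+00] [-1.43823365e-01  5.77759306e-02  1.49411494e+00  1.25491657e-03
  1.58684879e+00 -1.50408581e-01] 0.053673471759298805
```

View pics/w12b.png

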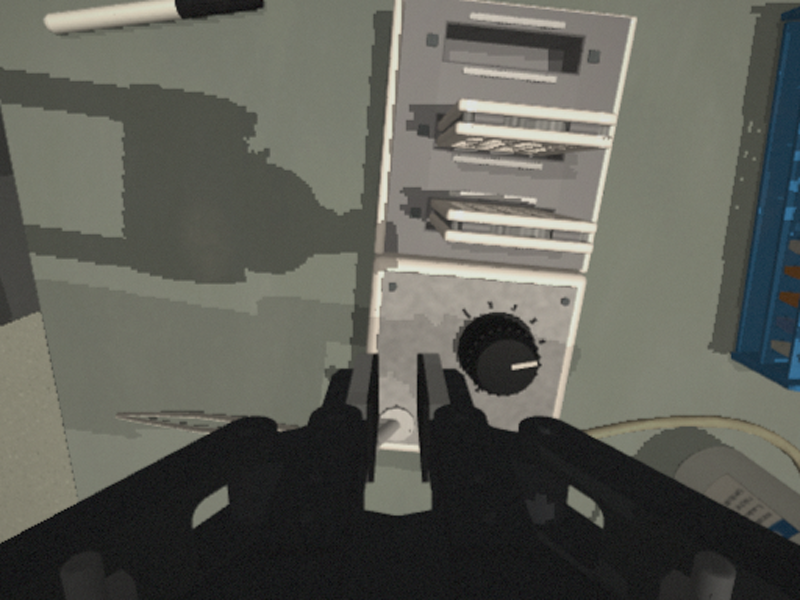

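The pointer at (525,365) now sits at 8°, four clicks clockwise from zero, and both cassettes stand. The toggle tip is at about (0.507, −0.110, 0.092), so I'll push it with closed fingers from the front.

Emit:
move_arm([
  [[-0.65,-0.3,0],[0,0,0]],
  [[-0.65,-0.6,0],[0,0,0]],
  [[-0.65,-0.9,0],[0,0,0]],
  [[-0.65,-0.9,-0.3],[0,0,0]],
  [[-0.65,-0.9,-0.7],[0,0,0]],
  [[-0.65,-0.9,-1],[0,0,0]],
  [[-0.65,-0.9,-1],[0,0,0]],
])

```text
clock: 32.38
tcp_pos: [0.4612, -0.108, 0.0998]
orientation: [-3.131, -0.006, 1.577]
contact_force: [-0.3, 0.3, -0.1]
grip_width: 0.002
grasp_force: 0.0
```

Emit:
move_arm([
  [[0,0,-0.1],[0,0,0]],
  [[0,0,-0.14],[0,0,0]],
  [[0,0,-0.14],[0,0,0]],
  [[0,0,-0.14],[0,0,0]],
])

```text
clock: 32.72
tcp_pos: [0.4674, -0.1096, 0.0947]
orientation: [3.135, 0.0, 1.578]
contact_force: [0.6, 0.2, -0.7]
grip_width: -0.001
grasp_force: 0.0
```

Run:
```python
from h import *
f=grab('wrist','w13');g=cv2.imread('pics/w13.png')
o=arm.get_obs();print(o['tcp_pos'],o['orientation'],o['contact_force'],o['grip_width'])
print('tip px',(proj(f,[.507,-.11,.092])*1.5625).round())
cv2.imwrite('pics/w13b.png',cv2.resize(g,(800,600),interpolation=2))
```

```text
[ 0.46743537 -0.10958335  0.09475911] [3.13515189e+00 4.44342308e-04 1.57840638e+00] [ 0.36663023 -0.42848809 -0.51609349] 0.001942118151711471
tip px [533. 413.]
```

View pics/w13b.png

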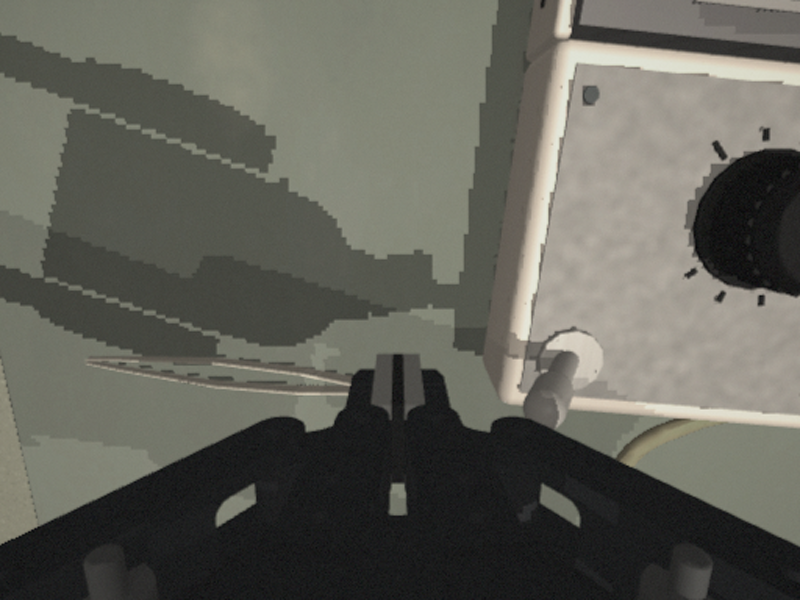

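The toggle tip at (543,410) lies where predicted, with the closed fingers at (398,380) in front of it. Pushing back.

Emit:
move_arm([
  [[0.08,0,0],[0,0,0]],
  [[0.16,0,0],[0,0,0]],
  [[0.24,0,0],[0,0,0]],
  [[0.32,0,0],[0,0,0]],
  [[0.4,0,0],[0,0,0]],
  [[0.46,0,0],[0,0,0]],
  [[0.5,0,0],[0,0,0]],
  [[0.5,0,0],[0,0,0]],
])

```text
clock: 33.43
tcp_pos: [0.5172, -0.1093, 0.0926]
orientation: [3.138, -0.001, 1.578]
contact_force: [0.9, -0.5, 0.2]
grip_width: -0.004
grasp_force: 0.0
```

Emit:
move_arm([
  [[0.03,0,0],[0,0,0]],
  [[0.06,0,0],[0,0,0]],
  [[0.06,0,0],[0,0,0]],
  [[0.06,0,0],[0,0,0]],
])

```text
clock: 33.77
tcp_pos: [0.5221, -0.1092, 0.0925]
orientation: [3.139, -0.001, 1.578]
contact_force: [-0.7, 0.3, -0.9]
grip_width: 0.001
grasp_force: 0.4
```

Emit:
move_arm([
  [[0.04,0,0],[0,0,0]],
  [[0.06,0,0],[0,0,0]],
  [[0.06,0,0],[0,0,0]],
])

```text
clock: 34.02
tcp_pos: [0.5282, -0.1091, 0.0926]
orientation: [3.139, -0.001, 1.578]
contact_force: [-1.3, 1.4, -0.8]
grip_width: -0.001
grasp_force: 0.7
```

Emit:
move_arm([
  [[0.03,0,0],[0,0,0]],
  [[0.05,0,0],[0,0,0]],
  [[0.05,0,0],[0,0,0]],
])

```text
clock: 34.27
tcp_pos: [0.5292, -0.1092, 0.0923]
orientation: [-3.134, -0.002, 1.578]
contact_force: [-14.0, -0.2, 4.8]
grip_width: -0.002
grasp_force: 7.3
```

Run:
```python
from h import *
f=grab('wrist','w14')
o=arm.get_obs();print(o['tcp_pos'],o['contact_force'])
for r in viewer.recognise('toggle',f): print(r)
for x in(.507,.530,.553): print(x,proj(f,[x,-.1107-(x-.53)*.082,.092 if x!=.53 else .05]).round())
```

```text
[ 0.52923326 -0.10915561  0.09227003] [-13.81592128  -0.83759689   5.724822  ]
{'extent': [267.5, 232.3, 319.4, 278.5], 'p': 0.58}
0.507 [201. 264.]
0.53 [254. 232.]
0.553 [306. 273.]
```

The toggle has hit its end stop (14 N) and its extent reaches the "on" tip position. Backing away.

Emit:
move_arm([
  [[-0.3,0,0],[0,0,0]],
  [[-0.6,0,0],[0,0,0]],
  [[-0.6,0,0.4],[0,0,0]],
  [[-0.6,0,0.8],[0,0,0]],
  [[-0.6,0,1],[0,0,0]],
  [[-0.6,0,1],[0,0,0]],
])

```text
clock: 34.87
tcp_pos: [0.4765, -0.1102, 0.1999]
orientation: [3.124, 0.004, 1.578]
contact_force: [0.4, 0.4, 0.7]
grip_width: 0.003
grasp_force: 0.0
```

Emit:
move_arm([
  [[0,0.3,0.4],[0,0,0]],
  [[0,0.3,0.6],[0,0,0]],
  [[0,0.3,0.6],[0,0,0]],
  [[0,0.3,0.6],[0,0,0]],
])

```text
clock: 35.2
tcp_pos: [0.4747, -0.0792, 0.2553]
orientation: [3.132, 0.001, 1.579]
contact_force: [-0.4, -0.3, -0.3]
grip_width: -0.002
grasp_force: 0.0
```

Run:
```python
from h import *
f=grab('wrist','w15')
o=arm.get_obs();print(o['clock'],o['tcp_pos'],o['contact_force'])
for l in('toggle','cassette_a','flask_1','beaker_big','dial'):
    for r in viewer.recognise(l,f): print(l,round(r['p'],2),np.round(r['extent']))
for x in(.507,.530,.553): print(x,proj(f,[x,-.1107-(x-.53)*.082,.092 if x!=.53 else .05]).round())
# dial pointer: bright pixels on knob top
c=proj(f,[.5915,-.0595,.08]);g=cv2.cvtColor(f['frame'],cv2.COLOR_RGB2GRAY)
u,v=c.round().astype(int);s=g[v-16:v+17,u-16:u+17];yy,xx=np.mgrid[-16:17,-16:17]
m=(s>130)&(xx**2+yy**2<13**2);print(c,m.sum(),xx[m].mean() if m.any() else 0,yy[m].mean() if m.any() else 0)
for k in(1,2):
    S=slotpose(k);print(k,[proj(f,(S@[sx*.033,-.05,sz*.014,1])[:3]).round().tolist() for sx,sz in((-1,1),(1,1),(1,0),(-1,0))])
t=grab('top')
for l in('flask_1','beaker_big','cassette_small','cassette_large'):
    for r in viewer.recognise(l,t)[:2]: print('top',l,round(r['p'],2),np.round(r['extent']))
```

```text
35.25 [ 0.47382788 -0.07925124  0.25331749] [ 0.2293133   0.15711515 -0.70390058]
toggle 0.87 [299. 197. 341. 224.]
cassette_a 0.75 [332.   0. 451.  39.]
cassette_a 0.74 [328.  52. 438.  88.]
cassette_a 0.38 [278.   2. 436. 225.]
flask_1 0.44 [280.   0. 434. 226.]
dial 0.98 [346. 139. 389. 178.]
0.507 [284. 210.]
0.53 [301. 200.]
0.553 [331. 214.]
[371.20194588 158.60395204] 24 8.708333333333334 -1.6666666666666667
1 [[365.0, -13.0], [453.0, -4.0], [448.0, 17.0], [362.0, 8.0]]
2 [[354.0, 53.0], [438.0, 61.0], [433.0, 80.0], [351.0, 72.0]]
top flask_1 0.63 [147. 157. 162. 173.]
top beaker_big 0.92 [342. 148. 362. 173.]
top beaker_big 0.37 [209. 169. 259. 207.]
top cassette_small 0.65 [152. 232. 180. 242.]
top cassette_large 0.78 [147. 186. 184. 210.]
```

```bash
python3 -c "
from station import arm
print(arm.sign_off())"
```

```text
the job is handed in; nothing more can be done
None
```

I handed the job in at about 35 s of arm time, with both middle-size cassettes upright in the middle and right slots, the dial at four clicks, the toggle on, and the flask, beaker and other two cassettes left in place; I viewed 15 pictures, one over the limit of 14, and the hand-in returned no verdict.

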